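Turn the bearing end covers over in the bench curing oven

ROBOT

A 6-joint arm with a two-finger parallel gripper is mounted at the origin on a cart in front of the work surface, level with it; the furniture and walls round the work are solid. World frame = base frame: x ahead of the robot, y to its left, z up, the work surface at z = 0. Lengths are in mm, angles in rad, forces in N, time in s.
With the tool pointing down it reaches from about 350 to 975 mm from the base axis. Payload 7.1 kg.
Tool frame: the origin (TCP) lies at the very end of the fingers, on their centre line; the grasp point (between the pads) lies 19 mm behind it; z points along the fingers, y is the line along which they close (so a half turn about z gives the same grasp; the last joint's range is limited). The gripper opens to 88 mm and grips with 3 to 60 N. Pads are 20 mm wide; open, the fingers measure 115 mm over their backs; the gripper's body (75 mm by 178 mm) begins 61 mm behind the grasp point.
Start: joints at [-1.261, 0.423, 1.63, -0, 1.089, -0.019], TCP at [201.834, -591.496, 222.675] pointing down, gripper open.
Joint ranges: [-3, 3], [-0.9, 2.11], [0.09, 2.58], [-1.31, 4.45], [0.11, 2.69], [-2.54, 2.54]. Speed limits (rad/s): [2.39, 2.39, 3.01, 3.14, 3.14, 3.14].

INTERFACE

Orientations are given as a rotation vector (axis times angle).
In Python, from workcell import sensors, imaging, close_job gives the robot as it stands. The module is installed in compiled form; this text tells all that it offers.
- The arm moves only by the tool servo_tool, never from a script. Its argument "steps" is a list of rows, each a list of 3 entries, a list of its own where there are three numbers: the shift along the world's x, y, z in m, then the turn, a rotation vector about the world's x, y, z in degrees, then the opening, from -1 (shut) to 1 (fully open). A call has exactly 8 rows; each row shifts and turns the commanded pose from where the row before left it; what a row does not reach is not made up. A row lasts 1/12 s, in which the tool goes at most 41.7 mm and 7.16 degrees, less where a joint would pass 70% of its speed; a pose out of reach is approached as far as the arm can. A call is refused whole if a number of a shift passes 0.0417 or a number of a turn 7.16, either way. A call with a gripper value outside its range is refused whole. The fingers move at their own pace and stop on an object; the grip force is fixed at half the most. Time passes only in rows, so rows that do not move let the fingers close, or fill a call up. It gives the time, the measured TCP pose, the force, the opening and the grip force at its end, in the units of the state.
- sensors.get_obs(): the state, without advancing time (a new reading comes with each control period).
- imaging.get_image(name): name is "scene" or "top"; returns a dict with "color" (400x640x3 uint8, blue, green, red), "range_z" (400x640 float32, mm along the optical axis (not along the pixel's ray), 0 where there is no reading), "vertical_fov" (degrees; the focal length in pixels is half the picture's height over the tangent of half this angle, whatever the lens; pixels are square), "cx", "cy" (the principal point, pixels), "rvec" (rotation vector, rad) and "tvec" (3), from world to camera coordinates, as OpenCV has them. Camera axes: x right, y down, z forward; pixel columns grow to the right and rows downward; lengths in mm; the calibration is good to about 2 mm. A picture is of the moment at which its call begins.
- close_job(): hands the job in; it is judged then, once.
The state is a dict: "t": time; "qpos": joint angles; "qvel": joint speeds; "joint_torque": joint torques, N m; "ee_pos": TCP position; "orientation": TCP orientation; "ft_force": force on the tool from outside, world axes, zero at the start; "moment": the same for the moment, N m; "width": finger opening in mm; "grasp_force": force on a finger pad.
Only numpy, scipy, OpenCV 4.12 (cv2) and the standard library are available. Lean on these libraries where they do the work, as an engineer would, in place of code of your own. Each camera call takes 0.05 s, during which the arm holds its last target. There are 200 camera calls.

TASK

The bearing end covers in the low curing oven are done on their flat side: pull the oven tray all the way out to its stop and, with the turner, turn every cover over so that it lies flat on the tray with its spigot upward. Then lay the turner flat back on the bench, push the tray fully home and only then wind the oven's timer a quarter turn clockwise. The covers are hot, so touch them with the turner only, never with the gripper's fingers, and leave the other things on the bench where they are.

Things in the scene. Friction and masses are not known exactly. Their poses are not given: they have to be found in the camera images.
- oven_front (a point): middle of the upper front edge of the low grey bench oven, 270 (x) x 380 (y) x 95 mm high, which stands fixed on the bench; x points to the oven's rear, y to its left; the tray slides out of the front toward -x, through a slot that reaches 75 mm above the bench. At its right front corner a control column 76 mm wide, 64 mm high stands 75 mm forward and carries the timer knob on top
- tray (a joint): how far the tray is out, m: 0 fully home, 0.215 at its outer stop (slides to the oven's -x, stays where left, runs stiffly, about 9 N)
- tray_edge (a point): middle of the tray's front edge at the top of its floor (60 mm above the bench); axes as the oven's, moves with the tray. Floor 225 mm to +x, 163 mm to either side; rims 12 mm high at sides and back, none in front. A stop rail 9 mm high, 5 mm thick, near face at x = 116 mm, crosses the whole floor; the covers lie before it, the 103 mm behind it are empty
- tray_handle (a point): centre of the tray's bar handle, 11 mm thick, 130 mm long along y, 35 mm in front of the tray's front plate (gap 29 mm) and 51 mm above the bench, its top lower than the tray floor; the oven's top is 44 mm higher
- cover_1: cast aluminium end cover, about 110 g: flange 72 mm across, 5 mm thick, with a spigot 44 mm across and 6.5 mm high (hollow in the middle) on one side, flat on the other. At first it stands spigot down on the tray, the flange's rim 6.5 mm clear of the floor. Origin at the centre of the spigot's end, z toward the flat side (up at first, down once turned)
- cover_2: as cover_1
- cover_3: as cover_1
- turner: cranked steel turner, dark wooden handle, 150 g; stands on its blade, handle in the air. Blade 70 (x) x 52 (y) x 2.5 mm, flat; origin at the centre of its underside, x toward the tip 35 mm away. A neck rises at the blade's rear end to the level handle: 80 mm long (x -135 to -55 mm), 20 mm wide, 23 mm high, centre line 52 mm above the blade's underside
- turner_grip (a point): middle of the turner's handle, 95 mm behind the blade's centre, 52 mm above the blade's underside; axes as the turner's
- timer (a joint): turn of the timer knob, rad, clockwise from above, 0 at the start, up to 4.7; stays where left
- timer_grip (a point): on the timer's axis at the height to grip, 101 mm above the bench and 37 mm above the control column: the knob's bar is 42 mm long (along the oven's x when the joint is 0), 14 mm wide, 32 mm high, this point 9 mm below its top
- bearing_1: ball bearing 52 mm across, 15 mm thick, on the bench; not to be moved
- tin_lid: tin lid 80 mm across, 10 mm high, lying upside down; not to be moved
Mind the look-alikes: they are no part of the job. Of the things shaped like the turner, the steel one is meant.

How it is judged:
By the outcome, as a careful person would: the job done as asked, in the order asked, and still so for the second after the job is handed in, with the robot touching nothing.
Of cover_1, cover_2, cover_3 only 2 to 3 are there at a start; the rules pass over those that are not, and their reading is None.
At some moment in a run one of cover_1, cover_2, cover_3 may be knocked a few centimetres aside while the robot is not near it.
It also fails if it takes over 208 s, if anything falls off the work surface, if the arm or the gripper's body presses on something with over 40 N, if the wrist force passes 120 N, or if a joint passes its speed limit or range.

## Working session

There is one attempt and no reset: what is moved stays moved. The work goes in short steps, Python scripts to look and compute and a tool call to move; the robot and the scene stay as the last step left them, time stands still between calls to the robot, and variables do not carry over. Pictures are saved under pics/ and viewed, at most 14 in all, crops included, and the job is handed in when it is done.

Besides the shell and the picture viewer there is one more tool, called after "Request:" by a JSON object that holds its "name" and its "arguments", one argument or row to a line. servo_tool: Moves the arm, as the interface text tells. Its arguments: {"type":"object","properties":{"steps":{"type":"array"}},"required":["steps"]}

```bash
mkdir -p pics; cat > h.py <<'E'
import numpy as np, cv2
from workcell import sensors, imaging
def cam(n):
    d=imaging.get_image(n); h=d["color"].shape[0]
    f=h/2/np.tan(np.radians(d["vertical_fov"])/2)
    R=cv2.Rodrigues(np.array(d["rvec"],float))[0]; t=np.array(d["tvec"],float).ravel()
    return dict(im=d["color"],z=d["range_z"],f=f,c=(d["cx"],d["cy"]),R=R,t=t,o=-R.T@t)
def onplane(c,u,v,z):
    r=c["R"].T@np.array([(u-c["c"][0])/c["f"],(v-c["c"][1])/c["f"],1]); o=c["o"]
    return o+r*(z-o[2])/r[2]
def depth(c):
    h,w=c["z"].shape; u,v=np.meshgrid(np.arange(w),np.arange(h)); z=c["z"]
    p=np.stack([(u-c["c"][0])/c["f"]*z,(v-c["c"][1])/c["f"]*z,z],-1)
    return (p-c["t"])@c["R"]
E
python3 - <<'E'
from h import *
for n in("scene","top"):
    c=cam(n); cv2.imwrite(f"pics/{n}0.png",c["im"]); print(n,c["f"],c["c"],c["o"],(c["z"]>0).mean()); np.save(n+"0.npy",depth(c)); 
    np.save(n+"0i.npy",c["im"])
s=sensors.get_obs();print({k:np.round(v,3) if v is not None else v for k,v in s.items()})
E
```

```text
scene 445.22102445669094 (317.08904627685337, 203.41550787713692) [ 20.47901776 845.84824346 691.53896798] 0.99605078125
top 519.0808466565546 (315.5511554594523, 195.83514351355646) [ 440.03434932  -41.18015699 1486.74896088] 0.99611328125
{'t': np.float64(0.1), 'qpos': array([-1.261,  0.424,  1.631, -0.   ,  1.089, -0.019]), 'qvel': array([ 0.001, -0.002, -0.002, -0.   ,  0.   ,  0.   ]), 'joint_torque': array([-1.0000e-03, -5.4562e+01, -2.7432e+01,  6.4000e-02,  1.9000e-02,
       -0.0000e+00]), 'ee_pos': array([ 201.677, -591.032,  221.98 ]), 'orientation': array([-3.098, -0.514,  0.   ]), 'ft_force': array([0.366, 0.278, 0.23 ]), 'moment': array([-0.049,  0.   , -0.025]), 'grasp_force': np.float64(0.0), 'width': np.float64(88.302)}
```

View pics/scene0.png

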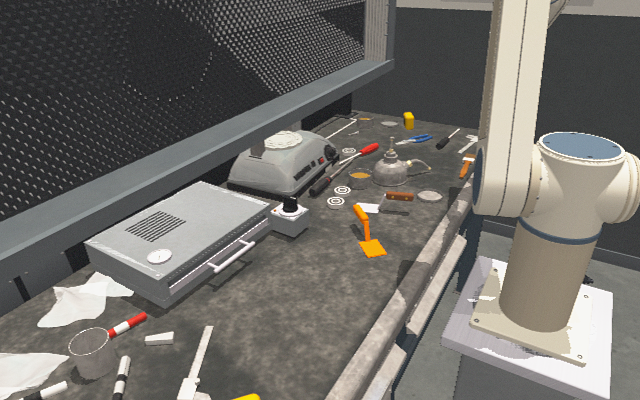

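View pics/top0.png

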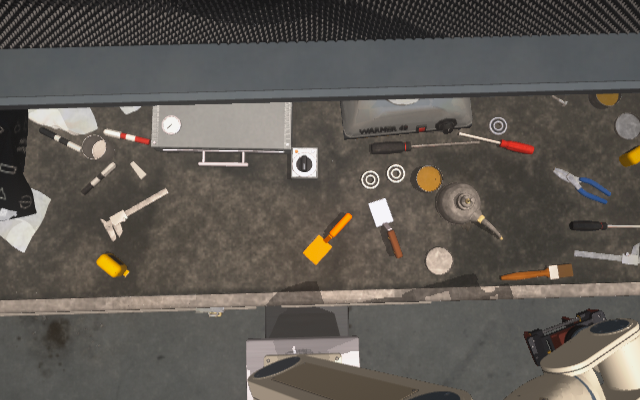

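The top view shows the oven front edge at about (220,150), the tray handle at (224,164), the knob at (304,162) and the steel turner with its blade at (381,212) and handle at (393,243). The orange turner at (328,238) is the look-alike.

```bash
python3 - <<'E'
from h import *
P=np.load("top0.npy"); I=np.load("top0i.npy").astype(int)
S=np.load("scene0.npy"); SI=np.load("scene0i.npy").astype(int)
def rect(m,P,name):
    q=P[m]; r=cv2.minAreaRect(q[:,:2].astype(np.float32)); print(name,len(q),np.round(r[0],1),np.round(r[1],1),round(r[2],1),"z",np.round(np.percentile(q[:,2],[5,50,95]),1))
ok=lambda P:(P[...,0]>150)&(P[...,0]<1000)
for nm,Q,J in(("top",P,I),("scene",S,SI)):
    x,y,z=Q[...,0],Q[...,1],Q[...,2]
    # oven top
    m=(abs(z-95)<6)&(x>400)&(x<760)&(y>20)&(y<460); n,l,st,_=cv2.connectedComponentsWithStats(m.astype(np.uint8)); k=1+np.argmax(st[1:,4]); rect(l==k,Q,nm+" oven top")
    m=(abs(z-64)<5)&(y>-60)&(y<100)&(x>400)&(x<640); rect(m,Q,nm+" column")
    m=(z>98)&(z<120)&(y>-60)&(y<90)&(x>400)&(x<620); rect(m,Q,nm+" knob")
    # turner steel region
    reg=(y<-120)&(y>-320)&(x>230)&(x<460)&(z<90)
    m=reg&(z>35); n,l,st,_=cv2.connectedComponentsWithStats(m.astype(np.uint8))
    for k in range(1,n):
        if st[k,4]>30: rect(l==k,Q,nm+" handle?")
    m=(J.min(-1)>190)&reg; 
    n,l,st,_=cv2.connectedComponentsWithStats(m.astype(np.uint8))
    for k in range(1,n):
        if st[k,4]>30: rect(l==k,Q,nm+" blade?")
    m=(abs(z-54)<8)&(x<540)&(x>400)&(y>80)&(y<340); rect(m,Q,nm+" thandle")
    m=(abs(z)<5)&(x>200)&(x<600); print("bench z",np.median(z[m]))
E
python3 - <<'E'
import cv2,numpy as np
a=cv2.imread("pics/scene0.png")[170:290,60:420]
b=cv2.imread("pics/top0.png")[90:280,140:460]
cv2.imwrite("pics/crop0.png",np.vstack([cv2.resize(a,(720,240)),cv2.resize(b,(560,332))[:, :560] if 0 else cv2.copyMakeBorder(cv2.resize(b,(590,350)),0,0,0,130,0)]))
E
```

```text
top oven top 3565 [720.3 207.3] [374.8  82.8] 89.4 z [90.4 94.8 99.5]
top column 198 [618.7 -17.6] [71.9 40.9] 88.4 z [59.8 64.9 68.8]
top knob 11 [617.4 -18.5] [ 4.9 10.7] 0.3 z [ 99.5 106.9 110.4]
top handle? 242 [ 416.5 -259. ] [91.  19.9] 17.8 z [46.2 61.1 66.7]Traceback (most recent call last):
  File "<stdin>", line 22, in <module>
  File "<stdin>", line 5, in rect
    return _quantile_unchecked(
        a, q, axis, out, overwrite_input, method, keepdims, weights)
    return _ureduce(a,
                    func=_quantile_ureduce_func,
    ...<5 lines>...
                    overwrite_input=overwrite_input,
                    method=method)
    r = func(a, **kwargs)
    result = _quantile(arr,
                       quantiles=q,
    ...<2 lines>...
                       out=out,
                       weights=wgt)
    slices_having_nans = np.isnan(arr[-1, ...])
                                  ~~~^^^^^^^^^
IndexError: index -1 is out of bounds for axis 0 with size 0
```

View pics/crop0.png

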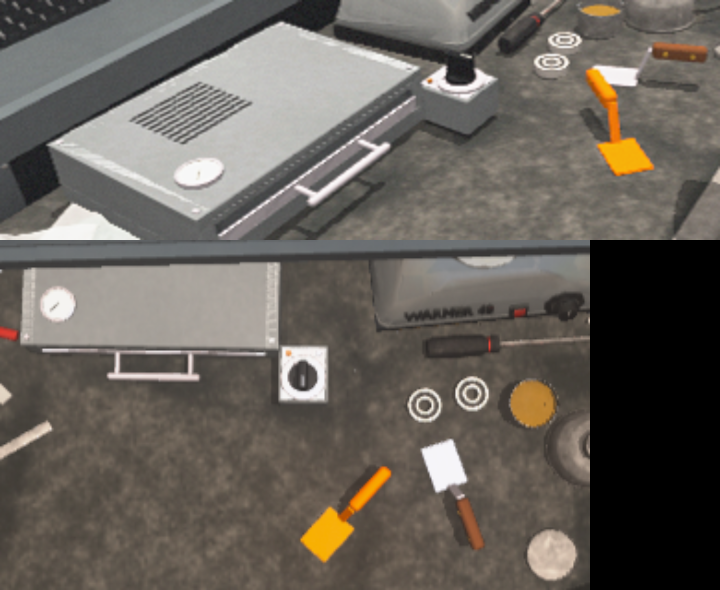

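The crop shows the steel turner pointing its tip up in the top view (handle toward the robot). The oven front, bar handle and knob are clear too, with the knob bar along the oven's x.

```bash
python3 - <<'E'
from h import *
P=np.load("top0.npy"); I=np.load("top0i.npy").astype(int)
S=np.load("scene0.npy"); SI=np.load("scene0i.npy").astype(int)
def rect(m,P,name):
    q=P[m]
    if len(q)<5: return
    r=cv2.minAreaRect(q[:,:2].astype(np.float32)); print(name,len(q),"ctr",np.round(r[0],1),"med",np.round(np.median(q,0),1),np.round(r[1],1),round(r[2],1),"z",np.round(np.percentile(q[:,2],[5,95]),1))
def comps(m,P,nm,k0=25):
    n,l,st,_=cv2.connectedComponentsWithStats(m.astype(np.uint8))
    for k in range(1,n):
        if st[k,4]>k0: rect(l==k,P,nm)
for nm,Q,J in(("top",P,I),("scene",S,SI)):
    x,y,z=Q[...,0],Q[...,1],Q[...,2]
    comps((abs(z-95)<8)&(x>600)&(x<900)&(y>-20)&(y<460),Q,nm+" oven top",500)
    comps((abs(z-64)<7)&(y>-90)&(y<50)&(x>540)&(x<690),Q,nm+" column")
    comps((z>85)&(z<125)&(y>-60)&(y<30)&(x>540)&(x<680),Q,nm+" knob")
    reg=(y<-140)&(y>-320)&(x>350)&(x<550)
    comps(reg&(z>35)&(z<75),Q,nm+" handle")
    comps(reg&(J.min(-1)>170)&(z<15),Q,nm+" blade")
    comps((z>40)&(z<65)&(x<655)&(x>540)&(y>70)&(y<340),Q,nm+" thandle")
E
```

```text
top oven top 6080 ctr [747.  203.9] med [743.7 195.5  94.7] [380.3 128.4] 88.1 z [89.6 99.9]
top column 563 ctr [642.   -8.5] med [649.8 -20.2  65.2] [91.5 86.8] 88.4 z [59.6 70.2]
top knob 83 ctr [635.4 -17.6] med [634.  -18.8 106.9] [13.5 40.5] 88.4 z [101.5 111.1]
top handle 243 ctr [ 416.9 -258.8] med [ 415.1 -258.3   61.1] [91.9 19.9] 17.8 z [46.  66.7]
top blade 440 ctr [ 500.7 -232.3] med [ 500.8 -231.7    1.3] [71.2 52. ] 17.4 z [-4.1  6.5]
top thandle 200 ctr [647.5 208. ] med [646.1 206.   54.3] [139.1  14.5] 89.3 z [49.1 59.9]
scene oven top 7529 ctr [791.  200.2] med [778.7 235.2  94.5] [383.1 227.9] 88.2 z [91.9 97. ]
scene column 398 ctr [640.6  -2. ] med [630.9   5.2  64.5] [108.   88.7] 85.5 z [58.3 70.4]
scene knob 136 ctr [634.1 -18. ] med [629.9 -14.9  99.7] [43.8 16.6] 8.3 z [ 86.5 108.2]
scene handle 239 ctr [ 413.7 -258.9] med [ 408.5 -256.5   56.8] [90.2 23.4] 20.0 z [43.4 64.3]
scene blade 154 ctr [ 501.1 -234.9] med [ 492.5 -239.9    2.2] [70.7 59.9] 20.4 z [-0.4  4.5]
scene thandle 241 ctr [643.6 205.9] med [641.5 212.3  54.2] [ 20.9 138.9] 0.6 z [48.8 57.5]
```

Request:
{"name": "servo_tool", "arguments": {
  "steps": [
    [[0.0184, 0.0332, 0], [0, 0, 2.9], -0.27],
    [[0.0184, 0.0332, 0], [0, 0, 2.9], -0.27],
    [[0.0184, 0.0332, 0], [0, 0, 2.9], -0.27],
    [[0.0184, 0.0332, 0], [0, 0, 2.9], -0.27],
    [[0.0184, 0.0332, 0], [0, 0, 2.9], -0.27],
    [[0.0184, 0.0332, 0], [0, 0, 2.9], -0.27],
    [[0.0184, 0.0332, 0], [0, 0, 2.9], -0.27],
    [[0.0184, 0.0332, 0], [0, 0, 2.9], -0.27]
  ]
}}

```text
t: 0.77
ee_pos: [349.3, -324.1, 222.5]
orientation: [-2.931, -1.13, 0.0]
ft_force: [0.7, -0.9, -0.4]
width: 38.3
grasp_force: 0.0
```

Request:
{"name": "servo_tool", "arguments": {
  "steps": [
    [[0.0184, 0.0332, 0], [0, 0, 2.9], -0.27],
    [[0.0184, 0.0332, 0], [0, 0, 2.9], -0.27],
    [[0.0184, 0.0332, 0], [0, 0, 2.9], -0.27],
    [[0.0184, 0.0332, 0], [0, 0, 2.9], -0.27],
    [[0.0184, 0.0332, 0], [0, 0, 2.9], -0.27],
    [[0.0184, 0.0332, 0], [0, 0, 2.9], -0.27],
    [[0.0184, 0.0332, 0], [0, 0, 2.9], -0.27],
    [[0.0184, 0.0332, 0], [0, 0, 2.9], -0.27]
  ]
}}

```text
t: 1.43
ee_pos: [496.6, -58.4, 222.6]
orientation: [-2.644, -1.697, 0.0]
ft_force: [0.9, -0.8, 0.5]
width: 32.3
grasp_force: 0.0
```

Request:
{"name": "servo_tool", "arguments": {
  "steps": [
    [[0.0184, 0.0332, 0], [0, 0, 2.9], -0.27],
    [[0.0184, 0.0332, 0], [0, 0, 2.9], -0.27],
    [[0.0184, 0.0332, 0], [0, 0, 2.9], -0.27],
    [[0.0184, 0.0332, 0], [0, 0, 2.9], -0.27],
    [[0.0184, 0.0332, 0], [0, 0, 2.9], -0.27],
    [[0.0184, 0.0332, 0], [0, 0, 2.9], -0.27],
    [[0.0184, 0.0332, 0], [0, 0, 2.9], -0.27],
    [[0.0, 0.0, 0], [0, 0, 0], -0.27]
  ]
}}

```text
t: 2.1
ee_pos: [627.4, 177.5, 222.3]
orientation: [-2.3, -2.14, -0.004]
ft_force: [-0.1, -0.2, 0.4]
width: 32.0
grasp_force: 0.0
```

Request:
{"name": "servo_tool", "arguments": {
  "steps": [
    [[0.018, 0.0295, 0], [0, 0, 2.3], -0.27],
    [[0, 0, -0.02], [0, 0, 0], -0.27],
    [[0, 0, -0.03], [0, 0, 0], -0.27],
    [[0, 0, -0.03], [0, 0, 0], -0.27],
    [[0, 0, -0.03], [0, 0, 0], -0.27],
    [[0, 0, -0.02], [0, 0, 0], -0.27],
    [[0, 0, 0], [0, 0, 0], -0.27],
    [[0, 0, 0], [0, 0, 0], -0.27]
  ]
}}

```text
t: 2.77
ee_pos: [642.0, 201.0, 91.5]
orientation: [-2.262, -2.178, 0.004]
ft_force: [0.4, 0.3, 0.2]
width: 32.2
grasp_force: 0.0
```

```bash
python3 - <<'E'
from h import *
s=sensors.get_obs();print(s["ee_pos"],s["orientation"])
a=[]
for n in("scene","top"):
    c=cam(n); P=depth(c); x,y,z=P[...,0],P[...,1],P[...,2]
    e=s["ee_pos"]; p=c["R"]@e+c["t"]; u,v=(p[:2]/p[2]*c["f"]+np.array(c["c"])).astype(int); print(n,u,v)
    m=(z>44)&(z<64)&(x<660)&(x>625)&(y>120)&(y<300); q=P[m]; print(len(q),cv2.minAreaRect(q[:,:2].astype(np.float32)),np.median(q,0))
    k=c["im"][max(v-60,0):v+60,max(u-80,0):u+80]; a.append(cv2.resize(k,(640,290)))
cv2.imwrite("pics/a1.png",np.vstack(a))
E
```

```text
[641.9996176  201.02418242  91.52378727] [-2.26232905 -2.17769479  0.00441689]
scene 235 241
244 ((648.3719482421875, 206.8306884765625), (137.833740234375, 24.956167221069336), 88.2978744506836) [641.40590894 212.73788539  54.00175964]
top 222 162
69 ((649.2271728515625, 158.82296752929688), (41.02192687988281, 19.020206451416016), 89.61772918701172) [645.28523898 156.16948883  54.81653674]
```

View pics/a1.png

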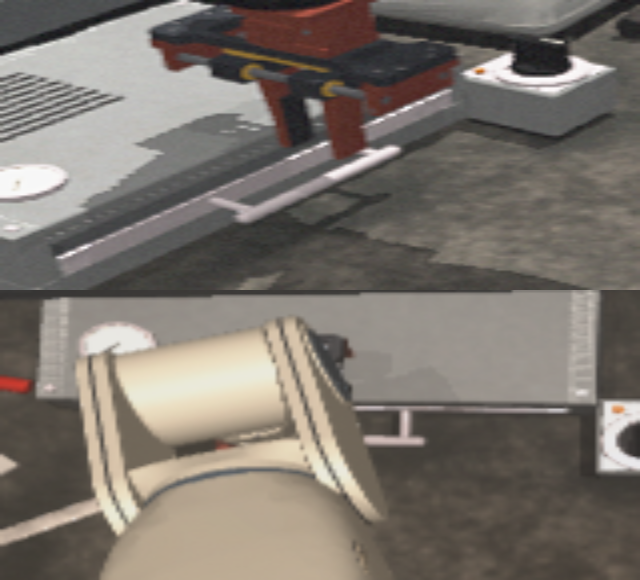

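The scene crop shows the two fingers straddling the bar, and the bar is parallel to the oven front. Now I'll descend and grip.

Request:
{"name": "servo_tool", "arguments": {
  "steps": [
    [[0.002, 0, -0.012], [0, 0, 0], -0.27],
    [[0, 0, -0.012], [0, 0, 0], -0.27],
    [[0, 0, -0.012], [0, 0, 0], -0.27],
    [[0, 0, -0.012], [0, 0, 0], -0.27],
    [[0, 0, -0.01], [0, 0, 0], -0.27],
    [[0, 0, 0], [0, 0, 0], -0.27],
    [[0, 0, 0], [0, 0, 0], -1],
    [[0, 0, 0], [0, 0, 0], -1]
  ]
}}

```text
t: 3.53
ee_pos: [645.2, 201.7, 34.6]
orientation: [2.263, 2.179, 0.0]
ft_force: [-0.2, -0.3, -0.2]
width: 22.4
grasp_force: 0.0
```

Request:
{"name": "servo_tool", "arguments": {
  "steps": [
    [[0, 0, 0], [0, 0, 0], -1],
    [[0, 0, 0], [0, 0, 0], -1],
    [[0, 0, 0], [0, 0, 0], -1],
    [[0, 0, 0], [0, 0, 0], -1],
    [[-0.003, 0, 0], [0, 0, 0], -1],
    [[-0.006, 0, 0], [0, 0, 0], -1],
    [[-0.006, 0, 0], [0, 0, 0], -1],
    [[-0.006, 0, 0], [0, 0, 0], -1]
  ]
}}

```text
t: 4.2
ee_pos: [627.4, 202.5, 35.3]
orientation: [2.261, 2.176, 0.011]
ft_force: [8.8, 4.0, -6.7]
width: 10.0
grasp_force: 30.0
```

Request:
{"name": "servo_tool", "arguments": {
  "steps": [
    [[-0.014, 0.0005, 0], [0, 0, 0], -1],
    [[-0.014, 0.0005, 0], [0, 0, 0], -1],
    [[-0.014, 0.0005, 0], [0, 0, 0], -1],
    [[-0.014, 0.0005, 0], [0, 0, 0], -1],
    [[-0.014, 0.0005, 0], [0, 0, 0], -1],
    [[-0.014, 0.0005, 0], [0, 0, 0], -1],
    [[-0.014, 0.0005, 0], [0, 0, 0], -1],
    [[-0.014, 0.0005, 0], [0, 0, 0], -1]
  ]
}}

```text
t: 4.87
ee_pos: [515.7, 207.5, 35.3]
orientation: [2.261, 2.176, 0.014]
ft_force: [9.2, 8.2, -11.3]
width: 10.1
grasp_force: 30.0
```

Request:
{"name": "servo_tool", "arguments": {
  "steps": [
    [[-0.014, 0.0005, 0], [0, 0, 0], -1],
    [[-0.014, 0.0005, 0], [0, 0, 0], -1],
    [[-0.014, 0.0005, 0], [0, 0, 0], -1],
    [[-0.014, 0.0005, 0], [0, 0, 0], -1],
    [[-0.008, 0.0003, 0], [0, 0, 0], -1],
    [[-0.007, 0.0002, 0], [0, 0, 0], -1],
    [[-0.004, 0, 0], [0, 0, 0], -1],
    [[-0.004, 0, 0], [0, 0, 0], -1]
  ]
}}

```text
t: 5.53
ee_pos: [437.2, 210.9, 35.3]
orientation: [2.261, 2.177, 0.016]
ft_force: [8.5, 11.7, -14.3]
width: 9.9
grasp_force: 30.0
```

Request:
{"name": "servo_tool", "arguments": {
  "steps": [
    [[-0.003, 0.001, 0.0005], [0, 0, 0], -1],
    [[-0.003, 0.001, 0.0005], [0, 0, 0], -1],
    [[-0.003, 0.001, 0], [0, 0, 0], -1],
    [[-0.002, 0, 0], [0, 0, 0], -1],
    [[-0.002, 0, 0], [0, 0, 0], -1],
    [[-0.002, 0, 0], [0, 0, 0], -1],
    [[0, 0, 0], [0, 0, 0], -1],
    [[0, 0, 0], [0, 0, 0], -1]
  ]
}}

```text
t: 6.2
ee_pos: [430.0, 212.8, 36.1]
orientation: [2.253, 2.173, 0.031]
ft_force: [42.1, -14.0, -40.4]
width: 10.4
grasp_force: 30.0
```

Request:
{"name": "servo_tool", "arguments": {
  "steps": [
    [[0.005, 0, 0], [0, 0, 0], -1],
    [[0, 0, 0], [0, 0, 0], -0.27],
    [[0, 0, 0], [0, 0, 0], -0.27],
    [[0, 0, 0], [0, 0, 0], -0.27],
    [[0, 0, 0.02], [0, 0, 0], -0.27],
    [[0, 0, 0.03], [0, 0, 0], -0.27],
    [[0, 0, 0.03], [0, 0, 0], -0.2],
    [[0, 0, 0.035], [0, 0, 0], -0.1]
  ]
}}

```text
t: 6.87
ee_pos: [421.5, 210.5, 151.1]
orientation: [-2.262, -2.179, 0.004]
ft_force: [0.2, -0.2, -0.2]
width: 38.3
grasp_force: 0.0
```

Request:
{"name": "servo_tool", "arguments": {
  "steps": [
    [[0, -0.028, 0.015], [0, 0, 6.9], -0.1],
    [[0, -0.028, 0.015], [0, 0, 6.9], -0.1],
    [[-0.001, -0.03, 0], [0, 0, 6.9], -0.1],
    [[-0.001, -0.03, 0], [0, 0, 6.9], -0.1],
    [[-0.001, -0.03, 0], [0, 0, 6.9], -0.1],
    [[-0.001, -0.03, 0], [0, 0, 6.9], -0.1],
    [[-0.001, -0.03, 0], [0, 0, 6.9], -0.1],
    [[-0.001, -0.03, 0], [0, 0, 6.9], -0.1]
  ]
}}

```text
t: 7.53
ee_pos: [416.5, -20.5, 180.8]
orientation: [-1.02, -2.971, 0.0]
ft_force: [0.3, -0.2, -0.2]
width: 39.6
grasp_force: 0.0
```

Request:
{"name": "servo_tool", "arguments": {
  "steps": [
    [[-0.001, -0.03, 0], [0, 0, 6.9], -0.1],
    [[-0.001, -0.03, 0], [0, 0, 6.9], -0.1],
    [[-0.001, -0.03, 0], [0, 0, 6.9], -0.1],
    [[-0.001, -0.03, 0], [0, 0, 6.9], -0.1],
    [[-0.002, -0.03, 0], [0, 0, 6.9], -0.1],
    [[-0.002, -0.03, 0], [0, 0, 6.9], -0.1],
    [[-0.002, -0.03, 0], [0, 0, 6.9], -0.1],
    [[-0.001, -0.028, 0], [0, 0, 6.3], -0.1]
  ]
}}

```text
t: 8.2
ee_pos: [405.8, -253.9, 180.7]
orientation: [0.427, -3.112, -0.0]
ft_force: [-0.1, 0.1, 0.2]
width: 39.0
grasp_force: 0.0
```

```bash
cat >> h.py <<'E'
def view(fn,boxes):
    a=[]
    for n,(x0,y0,x1,y1) in boxes.items():
        c=cam(n); np.savez(n+".npz",P=depth(c),im=c["im"]); k=c["im"][y0:y1,x0:x1]; w=640; h=290; a.append(cv2.resize(k,(w,h),interpolation=cv2.INTER_CUBIC))
    cv2.imwrite(fn,np.vstack(a))
E
python3 - <<'E'
from h import *
s=sensors.get_obs();print(s["t"],s["ee_pos"],s["orientation"],s["qpos"])
view("pics/a2.png",{"scene":(80,180,300,320),"top":(130,110,330,240)})
E
```

```text
8.2 [ 405.81023928 -253.8720048   180.6892655 ] [ 4.27100104e-01 -3.11206722e+00 -1.28851969e-04] [-5.83776840e-01  2.69548013e-01  1.98024482e+00 -2.21164224e-04
  8.92120448e-01 -2.42721026e+00]
```

View pics/a2.png

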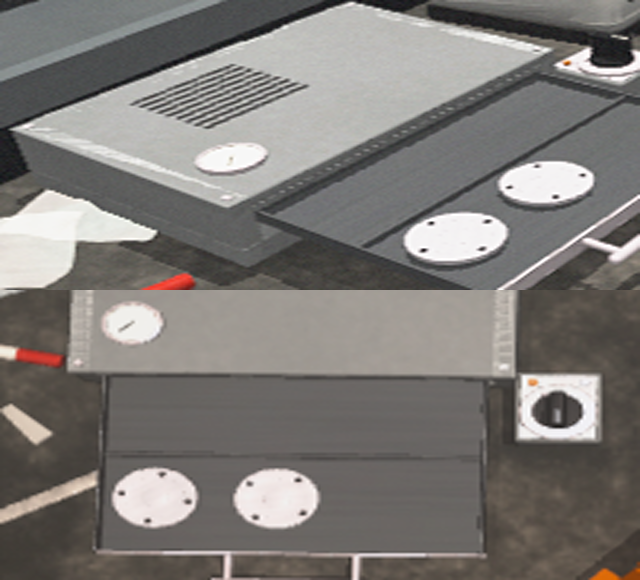

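Two covers lie before the rail, at top-crop (155,497) and (277,497), and the rest of the tray is empty. I'll localise them and lower onto the turner handle.

```bash
cat >> h.py <<'E'
def covers(n):
    d=np.load(n+".npz"); P,J=d["P"],d["im"].astype(int); x,y,z=P[...,0],P[...,1],P[...,2]
    m=(J.min(-1)>150)&(z>58)&(z<90)&(x>455)&(x<690)&(y>20)&(y<400)
    k,l,st,_=cv2.connectedComponentsWithStats(m.astype(np.uint8))
    for i in range(1,k):
        if st[i,4]>60:
            q=P[l==i]; c,w,a=cv2.minAreaRect(q[:,:2].astype(np.float32)); cc,r=cv2.minEnclosingCircle(q[:,:2].astype(np.float32)); print(n,"cover?",st[i,4],np.round(c,1),np.round(w,1),"circ",np.round(cc,1),round(r,1),"z",np.round(np.percentile(q[:,2],[5,50,95]),1))
E
python3 - <<'E'
from h import *
for n in("top","scene"):
    covers(n)
d=np.load("top.npz");P=d["P"];J=d["im"].astype(int);x,y,z=P[...,0],P[...,1],P[...,2]
m=(abs(z-62)<12)&(x>440)&(x<690)&(y>30)&(y<400)
k,l,st,_=cv2.connectedComponentsWithStats(m.astype(np.uint8)); i=1+np.argmax(st[1:,4]); q=P[l==i]; print("tray",cv2.minAreaRect(q[:,:2].astype(np.float32)),q[:,:2].min(0),q[:,:2].max(0))
c=dict(f=519.08,c=(315.55,195.835))
cc=cam("top")
for uv in [(99,553),(487,553),(104,377),(103,456),(482,458),(207,580),(360,580)]:
    u=130+uv[0]/640*200; v=110+(uv[1]-290)/290*130; print(uv,np.round(onplane(cc,u,v,60),1))
E
```

```text
top cover? 536 [539.2 328.5] [70.3 72.3] circ [538.7 329.3] 37.3 z [65.7 70.7 75.8]
top cover? 542 [535.2 225.1] [70.9 72.8] circ [535.1 226. ] 37.2 z [64.9 70.8 75.7]
scene cover? 519 [539.8 217.1] [70.7 90. ] circ [539.  216.8] 45.4 z [68.5 71.1 73.1]
scene cover? 97 [468.2 259.7] [169.5   5.1] circ [468.  259.7] 84.7 z [58.4 59.9 61.6]
scene cover? 642 [543.6 320.4] [74.  86.2] circ [543.2 321. ] 44.3 z [68.4 71.  72.8]
tray ((563.0170288085938, 212.2922821044922), (335.4961853027344, 247.24020385742188), 88.32521057128906) [440.60560401  41.24528196] [689.90792436 382.64149216]
(99, 553) [471.8 378.7  60. ]
(487, 553) [462.4  46.4  60. ]
(104, 377) [690.1 373.1  60. ]
(103, 456) [591.5 374.5  60. ]
(482, 458) [579.8  48.   60. ]
(207, 580) [436.1 286.6  60. ]
(360, 580) [432.4 155.8  60. ]
```

Request:
{"name": "servo_tool", "arguments": {
  "steps": [
    [[0.0047, -0.0068, -0.02], [0, 0, 2.0], -0.1],
    [[0, 0, -0.03], [0, 0, 0], -0.1],
    [[0, 0, -0.03], [0, 0, 0], -0.1],
    [[0, 0, -0.02], [0, 0, 0], -0.1],
    [[0, 0, 0], [0, 0, 0], -0.1],
    [[0, 0, 0], [0, 0, 0], -0.1],
    [[0, 0, 0], [0, 0, 0], -0.1],
    [[0, 0, 0], [0, 0, 0], -0.1]
  ]
}}

```text
t: 9.02
ee_pos: [412.4, -259.6, 82.1]
orientation: [-0.472, 3.104, -0.003]
ft_force: [-0.6, -0.1, -0.3]
width: 39.7
grasp_force: 0.0
```

```bash
python3 - <<'E'
from h import *
s=sensors.get_obs();print(s["t"],s["ee_pos"],s["orientation"],s["qpos"])
view("pics/a3.png",{"scene":(320,150,480,250),"top":(340,170,460,270)})
E
```

```text
9.0167 [ 412.3813022  -259.58067268   82.1456074 ] [-4.71774296e-01  3.10415406e+00 -2.50165017e-03] [-5.86244805e-01  4.50124501e-01  2.01906454e+00  3.92708040e-05
  6.70005885e-01 -2.45872664e+00]
```

View pics/a3.png

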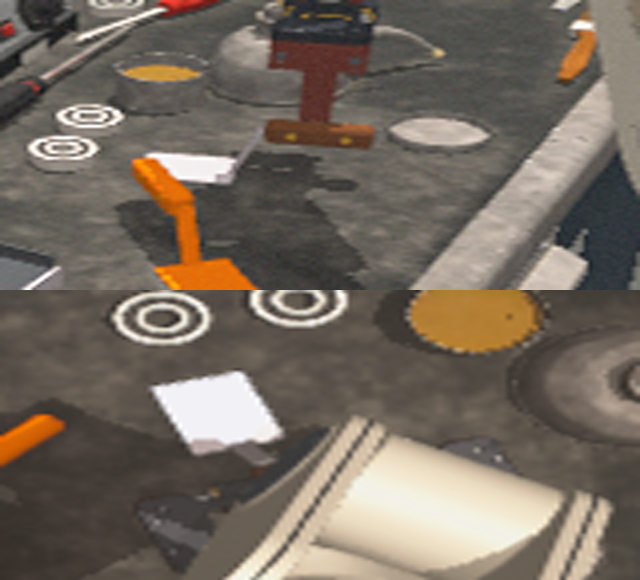

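Request:
{"name": "servo_tool", "arguments": {
  "steps": [
    [[-0.0015, -0.001, -0.012], [0, 0, 0.3], -0.1],
    [[0, 0, -0.015], [0, 0, 0], -0.1],
    [[0, 0, -0.012], [0, 0, 0], -0.1],
    [[0, 0, -0.009], [0, 0, 0], -0.1],
    [[0, 0, 0], [0, 0, 0], -0.1],
    [[0, 0, 0], [0, 0, 0], -1],
    [[0, 0, 0], [0, 0, 0], -1],
    [[0, 0, 0], [0, 0, 0], -1]
  ]
}}

```text
t: 9.78
ee_pos: [410.4, -260.8, 33.4]
orientation: [-0.48, 3.104, -0.001]
ft_force: [-0.4, 0.1, 0.5]
width: 22.9
grasp_force: 0.2
```

Request:
{"name": "servo_tool", "arguments": {
  "steps": [
    [[0, 0, 0], [0, 0, 0], -1],
    [[0, 0, 0], [0, 0, 0], -1],
    [[0, 0, 0], [0, 0, 0], -1],
    [[0, 0, 0.01], [0, 0, 0], -1],
    [[0, 0, 0.02], [0, 0, 0], -1],
    [[0, 0, 0.03], [0, 0, 0], -1],
    [[0, 0, 0], [0, 0, 0], -1],
    [[0, 0, 0], [0, 0, 0], -1]
  ]
}}

```text
t: 10.45
ee_pos: [410.8, -261.0, 94.2]
orientation: [-0.48, 3.102, -0.004]
ft_force: [0.2, 0.1, -2.2]
width: 20.0
grasp_force: 29.9
```

```bash
python3 - <<'E'
from h import *
s=sensors.get_obs();print(s["t"],s["ee_pos"],s["orientation"],s["width"])
view("pics/a4.png",{"scene":(320,150,480,250),"top":(340,170,460,270)})
for n,b in(("top",1),("scene",1)):
    d=np.load(n+".npz");P=d["P"];J=d["im"].astype(int);x,y,z=P[...,0],P[...,1],P[...,2]
    m=(J.min(-1)>160)&(x>430)&(x<560)&(y>-290)&(y<-190)&(z>25)
    q=P[m]; r=cv2.minAreaRect(q[:,:2].astype(np.float32)); print(n,len(q),r,np.median(q,0))
    A=np.c_[q[:,:2]-q[:,:2].mean(0),np.ones(len(q))]; print(np.linalg.lstsq(A,q[:,2],rcond=None)[0])
E
```

```text
10.45 [ 410.79104591 -260.98931157   94.24466008] [-0.47989317  3.10220473 -0.00355034] 19.976873160412982
top 809 ((484.42828369140625, -242.06410217285156), (110.49179077148438, 82.4348373413086), 2.865316152572632) [ 478.05305812 -235.60176621   64.67057394]
[-5.04885653e+00  1.37570487e-01  2.20933806e+02]
scene 182 ((500.8361511230469, -232.69419860839844), (65.63849639892578, 57.27382278442383), 15.31326675415039) [ 501.15888311 -233.05594114   62.93592112]
[-8.98179290e-03  6.68185003e-03  6.29736792e+01]
```

View pics/a4.png

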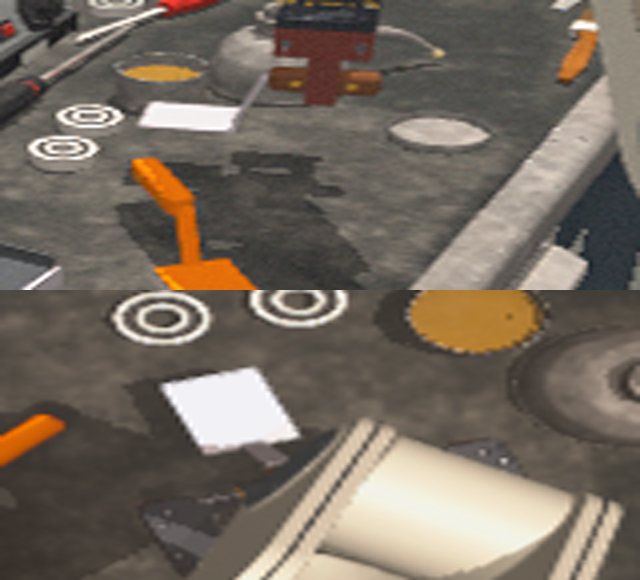

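Request:
{"name": "servo_tool", "arguments": {
  "steps": [
    [[0, 0, 0.03], [0, 0, 0], -1],
    [[-0.003, -0.0, 0.03], [0, 0, -1.2], -1],
    [[-0.003, 0.036, 0.01], [0, 0, -1.2], -1],
    [[-0.003, 0.036, 0], [0, 0, -1.2], -1],
    [[-0.003, 0.036, 0], [0, 0, -1.2], -1],
    [[-0.003, 0.036, 0], [0, 0, -1.2], -1],
    [[-0.003, 0.036, 0], [0, 0, -1.2], -1],
    [[-0.003, 0.036, 0], [0, 0, -1.2], -1]
  ]
}}

```text
t: 11.22
ee_pos: [387.4, -42.8, 161.6]
orientation: [0.249, -3.129, -0.001]
ft_force: [0.6, 0.4, -1.1]
width: 19.6
grasp_force: 30.0
```

Request:
{"name": "servo_tool", "arguments": {
  "steps": [
    [[-0.003, 0.036, 0], [0, 0, -1.2], -1],
    [[-0.003, 0.036, 0], [0, 0, -1.2], -1],
    [[-0.003, 0.036, 0], [0, 0, -1.2], -1],
    [[-0.003, 0.036, 0], [0, 0, -1.2], -1],
    [[-0.003, 0.036, 0], [0, 0, -1.2], -1],
    [[-0.003, 0.036, 0], [0, 0, -1.2], -1],
    [[-0.003, 0.036, 0], [0, 0, -1.2], -1],
    [[-0.003, 0.036, 0], [0, 0, -1.2], -1]
  ]
}}

```text
t: 11.88
ee_pos: [363.4, 244.9, 161.4]
orientation: [-0.013, -3.139, 0.002]
ft_force: [0.6, -0.6, -0.4]
width: 20.0
grasp_force: 30.0
```

Request:
{"name": "servo_tool", "arguments": {
  "steps": [
    [[-0.001, 0.036, 0], [0, 0, -1.2], -1],
    [[-0.001, 0.03, 0], [0, 0, 0], -1],
    [[0, 0.02, 0], [0, 0, 0], -1],
    [[0, 0, 0], [0, 0, 0], -1],
    [[0, 0, 0], [0, 0, 0], -1],
    [[0, 0, 0], [0, 0, 0], -1],
    [[0, 0, 0], [0, 0, 0], -1],
    [[0, 0, 0], [0, 0, 0], -1]
  ]
}}

```text
t: 12.55
ee_pos: [362.8, 328.2, 162.4]
orientation: [-0.047, -3.14, 0.001]
ft_force: [-0.2, 0.2, -1.6]
width: 19.9
grasp_force: 30.0
```

Request:
{"name": "servo_tool", "arguments": {
  "steps": [
    [[-0.0015, 0.0045, -0.01], [0, 0, 0], -1],
    [[0, 0, -0.018], [0, 0, 0], -1],
    [[0, 0, -0.018], [0, 0, 0], -1],
    [[0, 0, -0.014], [0, 0, 0], -1],
    [[0, 0, -0.003], [0, 0, 0], -1],
    [[0, 0, 0], [0, 0, 0], -1],
    [[0, 0, 0], [0, 0, 0], -1],
    [[0, 0, 0], [0, 0, 0], -1]
  ]
}}

```text
t: 13.22
ee_pos: [361.9, 334.4, 100.3]
orientation: [0.045, 3.14, 0.001]
ft_force: [-0.6, -0.6, -1.9]
width: 19.9
grasp_force: 30.0
```

```bash
cat >> h.py <<'E'
def tip():
    s=sensors.get_obs(); print("t",s["t"],"ee",np.round(s["ee_pos"],1),np.round(s["orientation"],3),"ft",np.round(s["ft_force"],1),"w",s["width"])
    R=cv2.Rodrigues(np.array(s["orientation"]))[0]
    # tool y axis -> blade x
    bx=np.cross([0,0,1.],R[:,1]); 
    if bx[0]<0: bx=-bx
    p=s["ee_pos"]+130*bx/np.linalg.norm(bx); E=np.array([467.5,212.3]); a=np.radians(-1.8); ex=np.array([np.cos(a),np.sin(a)]); ey=np.array([-ex[1],ex[0]])
    print("tip local",round((p[:2]-E)@ex,1),round((p[:2]-E)@ey,1),"under z",round(p[2]-33.4,1),"yaw",np.degrees(np.arctan2(bx[1],bx[0])))
E
python3 - <<'E'
from h import *
tip()
view("pics/a5.png",{"scene":(170,210,310,290),"top":(130,130,270,210)})
for n in("top","scene"): covers(n)
E
```

```text
t 13.2167 ee [361.9 334.4 100.3] [4.50e-02 3.14e+00 1.00e-03] ft [-0.6 -0.6 -1.9] w 19.87623755250575
tip local 20.6 119.1 under z 66.9 yaw -1.6301483953318567
top cover? 538 [539.4 329.3] [70.8 73.1] circ [539.  330.5] 37.8 z [65.1 70.8 75.7]
top cover? 542 [535.8 224.9] [71.7 71.7] circ [535.7 226.2] 37.3 z [64.6 70.5 75.6]
top cover? 248 [472.9 333.7] [54.2 32.8] circ [472.8 332.2] 29.3 z [63.9 68.7 72.8]
scene cover? 480 [539.1 215.8] [74.4 85.1] circ [539.5 217.4] 44.6 z [68.6 71.  73.1]
scene cover? 644 [542.3 321.5] [73.8 89. ] circ [541.3 320.1] 45.1 z [68.3 70.9 72.8]
scene cover? 260 [476. 330.] [54.8 42.6] circ [475.5 328.7] 33.5 z [60.9 68.6 70.5]
```

View pics/a5.png

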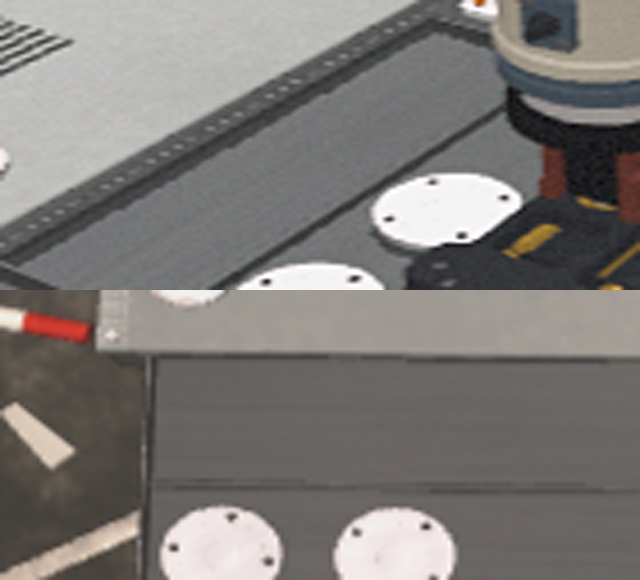

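Request:
{"name": "servo_tool", "arguments": {
  "steps": [
    [[0, -0.0015, -0.0046], [0, 0, 0], -1],
    [[0, 0, 0], [0, 0, 0], -1],
    [[0.005, -0.0001, 0], [0, 0, 0], -1],
    [[0.005, -0.0002, 0], [0, 0, 0], -1],
    [[0.005, -0.0001, 0], [0, 0, 0], -1],
    [[0.005, -0.0002, 0], [0, 0, 0], -1],
    [[0.004, -0.0001, 0], [0, 0, 0], -1],
    [[0, 0, 0], [0, 0, 0], -1]
  ]
}}

```text
t: 13.98
ee_pos: [386.6, 332.0, 95.2]
orientation: [0.045, 3.141, 0.001]
ft_force: [0.7, 0.3, -1.5]
width: 20.0
grasp_force: 30.0
```

Request:
{"name": "servo_tool", "arguments": {
  "steps": [
    [[0.004, -0.0001, 0], [0, 0, 0], -1],
    [[0.004, -0.0001, 0], [0, 0, 0], -1],
    [[0.003, -0.0001, 0], [0, 0, 0], -1],
    [[0.002, -0.0001, 0], [0, 0, 0], -1],
    [[0.002, 0, 0], [0, 0, 0], -1],
    [[0, 0, 0], [0, 0, 0], -1],
    [[0, 0, 0], [0, 0, 0], -1],
    [[0, 0, 0], [0, 0, 0], -1]
  ]
}}

```text
t: 14.65
ee_pos: [400.5, 331.5, 95.1]
orientation: [0.044, 3.141, 0.0]
ft_force: [0.1, 0.1, -1.9]
width: 19.5
grasp_force: 30.0
```

```bash
python3 - <<'E'
from h import *
tip()
view("pics/a6.png",{"scene":(170,210,310,290),"top":(130,130,270,210)})
for n in("top","scene"): covers(n)
E
```

```text
t 14.65 ee [400.5 331.5  95.1] [0.044 3.141 0.   ] ft [ 0.1  0.1 -1.9] w 19.5231833027551
tip local 59.3 117.4 under z 61.7 yaw -1.6156284911213425
top cover? 937 [524.  333.2] [ 74.1 128.5] circ [522.7 329.4] 65.3 z [60.1 67.9 75. ]
top cover? 539 [535.6 225.1] [70.7 71.4] circ [535.  225.8] 36.9 z [65.1 70.3 75.5]
scene cover? 119 [565.4 217.7] [61.6 33.1] circ [565.7 217.9] 32.2 z [59.5 71.  72.7]
scene cover? 563 [557.4 327. ] [61.1 84.7] circ [555.2 324. ] 42.6 z [69.  71.  72.9]
scene cover? 378 [491.4 335.6] [40.3 68.3] circ [492.2 342.7] 35.4 z [61.8 63.5 65.3]
```

Request:
{"name": "servo_tool", "arguments": {
  "steps": [
    [[0.0015, 0, 0], [0, 0, 0], -1],
    [[0.0015, 0, 0], [0, 0, 0], -1],
    [[0, 0, 0], [0, 0, 0], -1],
    [[0, 0, 0], [0, 0, 0], -1],
    [[0, 0, 0], [0, 0, 0], -1],
    [[0, 0, 0], [0, 0, 0], -1],
    [[0, 0, 0], [0, 0, 0], -1],
    [[0, 0, 0], [0, 0, 0], -1]
  ]
}}

```text
t: 15.42
ee_pos: [403.3, 331.4, 95.0]
orientation: [-0.044, -3.141, 0.0]
ft_force: [-3.3, -0.5, 0.1]
width: 20.2
grasp_force: 30.0
```

Request:
{"name": "servo_tool", "arguments": {
  "steps": [
    [[0, 0, 0.003], [0, 0, 0], -1],
    [[0, 0, 0.004], [0, 0, 0], -1],
    [[0, 0, 0.004], [0, 0, 0], -1],
    [[0.0005, 0, 0.004], [0, 0, 0], -1],
    [[0.0005, 0, 0.004], [0, 0, 0], -1],
    [[0.0008, 0, 0.003], [0, 0, 0], -1],
    [[0, 0, 0], [0, 0, 0], -1],
    [[0, 0, 0], [0, 0, 0], -1]
  ]
}}

```text
t: 16.08
ee_pos: [405.3, 331.5, 117.4]
orientation: [0.044, 3.141, 0.0]
ft_force: [-2.4, -0.4, -1.5]
width: 19.8
grasp_force: 30.0
```

```bash
python3 - <<'E'
from h import *
tip()
view("pics/a6b.png",{"scene":(170,200,310,290),"top":(130,130,270,210)})
for n in("top","scene"): covers(n)
E
```

```text
t 16.0833 ee [405.3 331.5 117.4] [0.044 3.141 0.   ] ft [-2.4 -0.4 -1.5] w 19.82909364489253
tip local 64.1 117.6 under z 84.0 yaw -1.6174572889564665
top cover? 833 [528.8 329.6] [ 71.7 123.5] circ [526.6 329.4] 64.2 z [73.  83.4 88.7]
top cover? 538 [535.7 225.9] [70.9 71.6] circ [534.  225.7] 37.7 z [65.  70.8 75.6]
scene cover? 80 [462.4 127.4] [154.6   7. ] circ [461.1 127.4] 77.3 z [58.5 59.9 61.8]
scene cover? 787 [534.  330.9] [ 78.4 143. ] circ [531.9 325.3] 71.9 z [72.9 85.  88.1]
```

View pics/a6b.png

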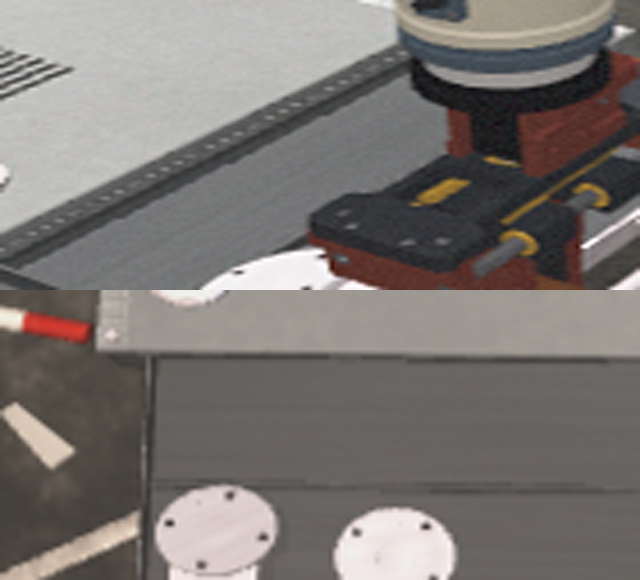

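Request:
{"name": "servo_tool", "arguments": {
  "steps": [
    [[0.002, 0, 0.0045], [0, 0, 0], -1],
    [[0.002, 0, 0.0045], [0, 0, 0], -1],
    [[0.0025, -0.0002, 0.0045], [0, 0, 0], -1],
    [[0.003, -0.0001, 0.004], [0, 0, 0], -1],
    [[0.0035, -0.0001, 0.004], [0, 0, 0], -1],
    [[0.0035, -0.0001, 0.0035], [0, 0, 0], -1],
    [[0, 0, 0], [0, 0, 0], -1],
    [[0, 0, 0], [0, 0, 0], -1]
  ]
}}

```text
t: 16.85
ee_pos: [422.5, 331.5, 143.5]
orientation: [0.045, 3.14, 0.002]
ft_force: [-6.6, 0.5, 5.0]
width: 19.8
grasp_force: 30.0
```

```bash
python3 - <<'E'
from h import *
tip()
view("pics/a7.png",{"scene":(170,200,310,290),"top":(130,130,270,210)})
for n in("top","scene"): covers(n)
E
```

```text
t 16.85 ee [422.5 331.5 143.5] [4.50e-02 3.14e+00 2.00e-03] ft [-6.6  0.5  5. ] w 19.836266168491317
tip local 81.3 118.1 under z 110.1 yaw -1.6263150519211054
top cover? 74 [582.6 325.6] [59.  15.6] circ [577.8 325.7] 29.6 z [73.8 83.2 89.2]
top cover? 538 [535.6 225. ] [71.7 71.1] circ [535. 226.] 37.1 z [65.3 70.5 75.7]
scene cover? 86 [463.1 131.9] [156.4   6.6] circ [463.9 131.8] 78.2 z [58.3 59.8 61.5]
```

Request:
{"name": "servo_tool", "arguments": {
  "steps": [
    [[-0.001, 0, 0.002], [0, 0, 0], -1],
    [[0.002, 0, 0.003], [0, 0, 0], -1],
    [[0.003, -0.0002, 0.002], [0, 0, 0], -1],
    [[0.003, -0.0001, 0.0015], [0, 0, 0], -1],
    [[0.003, -0.0001, 0.001], [0, 0, 0], -1],
    [[0, 0, 0], [0, 0, 0], -1],
    [[0, 0, 0], [0, 0, 0], -1],
    [[0, 0, 0], [0, 0, 0], -1]
  ]
}}

```text
t: 17.62
ee_pos: [431.7, 330.5, 151.7]
orientation: [0.044, 3.141, 0.0]
ft_force: [-3.1, -0.6, 2.1]
width: 19.7
grasp_force: 30.0
```

```bash
python3 - <<'E'
from h import *
tip()
view("pics/a7b.png",{"scene":(170,190,310,280),"top":(130,130,270,210)})
E
```

```text
t 17.6167 ee [431.7 330.5 151.7] [0.044 3.141 0.   ] ft [-3.1 -0.6  2.1] w 19.710398918225053
tip local 90.6 117.5 under z 118.3 yaw -1.6211151628691007
```

View pics/a7b.png

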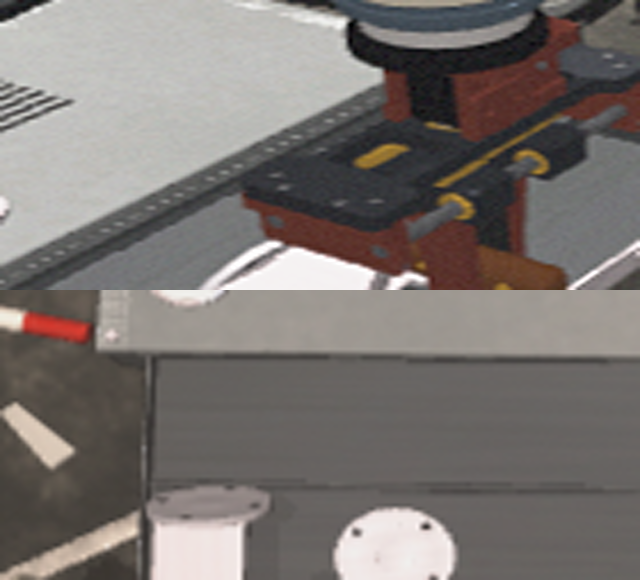

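The cover stands at about 65° (ellipse at (209,505) in the top crop), held on the blade against the rail. I'll carry on over the top.

Request:
{"name": "servo_tool", "arguments": {
  "steps": [
    [[0.003, 0, 0.0015], [0, 0, 0], -1],
    [[0.004, -0.0001, 0.001], [0, 0, 0], -1],
    [[0.004, -0.0001, 0.0005], [0, 0, 0], -1],
    [[0.005, -0.0002, 0], [0, 0, 0], -1],
    [[0.006, -0.0002, 0], [0, 0, 0], -1],
    [[0.006, -0.0002, 0], [0, 0, 0], -1],
    [[0.007, -0.0002, 0], [0, 0, 0], -1],
    [[0.007, -0.0002, 0], [0, 0, 0], -1]
  ]
}}

```text
t: 18.38
ee_pos: [474.8, 329.3, 154.5]
orientation: [0.045, 3.141, 0.0]
ft_force: [0.1, 1.1, -0.0]
width: 19.9
grasp_force: 30.0
```

Request:
{"name": "servo_tool", "arguments": {
  "steps": [
    [[0, 0, 0], [0, 0, 0], -1],
    [[0, 0, 0], [0, 0, 0], -1],
    [[0, 0, 0], [0, 0, 0], -1],
    [[0, 0, 0], [0, 0, 0], -1],
    [[0, 0, 0], [0, 0, 0], -1],
    [[0, 0, 0], [0, 0, 0], -1],
    [[0, 0, 0], [0, 0, 0], -1],
    [[0, 0, 0], [0, 0, 0], -1]
  ]
}}

```text
t: 19.05
ee_pos: [473.6, 329.4, 154.6]
orientation: [-0.044, -3.141, 0.0]
ft_force: [-0.3, 0.5, -1.3]
width: 19.7
grasp_force: 30.0
```

```bash
python3 - <<'E'
from h import *
tip()
view("pics/a8.png",{"scene":(150,180,310,280),"top":(130,120,270,210)})
for n in("top","scene"): covers(n)
E
```

```text
t 19.05 ee [473.6 329.4 154.6] [-0.044 -3.141  0.   ] ft [-0.3  0.5 -1.3] w 19.749166277360462
tip local 132.4 117.6 under z 121.2 yaw -1.6103801927443164
top cover? 442 [637.8 324.5] [71.4 61.3] circ [632.7 327.4] 37.0 z [60.8 66.7 73.9]
top cover? 534 [534.7 224.8] [71.7 69.5] circ [535.3 224.9] 36.3 z [65.8 70.7 75.8]
scene cover? 71 [462.2 113. ] [129.7   6.9] circ [460.8 113.1] 64.9 z [58.3 60.  61.3]
scene cover? 159 [521.8 203.3] [34.  81.7] circ [526.4 208.3] 42.1 z [69.1 71.3 72.9]
scene cover? 464 [637.4 328.4] [61.  76.9] circ [635.8 324.2] 40.6 z [62.8 66.2 71.8]
```

View pics/a8.png

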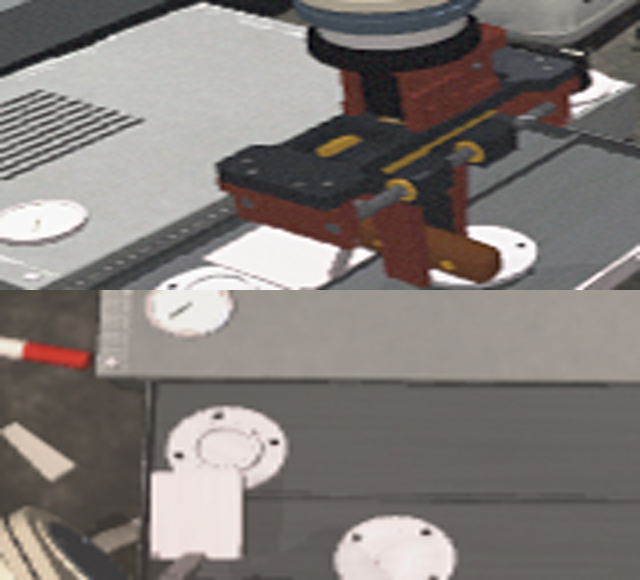

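Cover 1 lies spigot up behind the rail, at (227,447) in the top crop. Now cover 2.

Request:
{"name": "servo_tool", "arguments": {
  "steps": [
    [[-0.02, 0, 0.005], [0, 0, 0], -1],
    [[-0.024, -0.025, 0], [0, 0, 0], -1],
    [[-0.024, -0.025, 0], [0, 0, 0], -1],
    [[-0.024, -0.025, 0], [0, 0, 0], -1],
    [[-0.0235, -0.0258, 0], [0, 0, 0], -1],
    [[0, 0, 0], [0, 0, 0], -1],
    [[0, 0, 0], [0, 0, 0], -1],
    [[0, 0, 0], [0, 0, 0], -1]
  ]
}}

```text
t: 19.82
ee_pos: [359.3, 229.1, 160.2]
orientation: [0.045, 3.139, 0.002]
ft_force: [-0.0, -0.1, -1.7]
width: 20.1
grasp_force: 30.0
```

Request:
{"name": "servo_tool", "arguments": {
  "steps": [
    [[0, 0, -0.015], [0, 0, 0], -1],
    [[0, 0, -0.018], [0, 0, 0], -1],
    [[0, 0, -0.015], [0, 0, 0], -1],
    [[0, 0, -0.008], [0, 0, 0], -1],
    [[0, 0, 0], [0, 0, 0], -1],
    [[0, 0, 0], [0, 0, 0], -1],
    [[0, 0, 0], [0, 0, 0], -1],
    [[0, 0, 0], [0, 0, 0], -1]
  ]
}}

```text
t: 20.48
ee_pos: [359.0, 229.0, 104.3]
orientation: [0.044, 3.14, 0.001]
ft_force: [-0.3, -0.9, -1.3]
width: 19.9
grasp_force: 30.0
```

```bash
python3 - <<'E'
from h import *
tip()
view("pics/a9.png",{"scene":(150,180,310,280),"top":(130,120,270,210)})
for n in("top","scene"): covers(n)
E
```

```text
t 20.4833 ee [359.  229.  104.3] [4.40e-02 3.14e+00 1.00e-03] ft [-0.3 -0.9 -1.3] w 19.89363134347431
tip local 21.0 13.7 under z 70.9 yaw -1.616430140451267
top cover? 519 [632.6 326.9] [71.1 71.4] circ [633.3 326.8] 36.8 z [61.  66.2 73.6]
top cover? 539 [551.  235.7] [71.8 70.7] circ [550.1 236.5] 37.2 z [65.1 70.5 75.4]
top cover? 247 [472.5 227.4] [50.5 32.6] circ [472.4 227.7] 29.7 z [72.5 77.7 82.3]
scene cover? 524 [554.8 227.4] [72.2 90.4] circ [554.6 227.2] 45.4 z [68.3 70.9 73. ]
scene cover? 263 [480.  214.4] [73.4 50.2] circ [478.7 214.1] 42.8 z [60.1 77.6 79.4]
scene cover? 541 [634.7 321.8] [71.8 80.3] circ [635.8 322.4] 41.4 z [62.4 65.8 71.9]
scene cover? 87 [470.4 315.9] [129.8   6. ] circ [470.4 315.9] 64.9 z [58.5 60.1 61.4]
```

Cover 2 has been knocked aside to about (551,236), now against the rail, so I'll shift by +10 mm in y and insert.

Request:
{"name": "servo_tool", "arguments": {
  "steps": [
    [[0, 0.0102, -0.004], [0, 0, 0], -1],
    [[0, 0, -0.005], [0, 0, 0], -1],
    [[0, 0, 0], [0, 0, 0], -1],
    [[0.006, -0.0002, 0], [0, 0, 0], -1],
    [[0.006, -0.0002, 0], [0, 0, 0], -1],
    [[0.006, -0.0002, 0], [0, 0, 0], -1],
    [[0.006, -0.0002, 0], [0, 0, 0], -1],
    [[0, 0, 0], [0, 0, 0], -1]
  ]
}}

```text
t: 21.25
ee_pos: [383.2, 237.9, 94.6]
orientation: [-0.046, -3.141, -0.0]
ft_force: [-1.0, -0.7, -2.1]
width: 19.7
grasp_force: 30.0
```

Request:
{"name": "servo_tool", "arguments": {
  "steps": [
    [[0.005, -0.0002, 0], [0, 0, 0], -1],
    [[0.005, -0.0002, 0], [0, 0, 0], -1],
    [[0.004, -0.0001, 0], [0, 0, 0], -1],
    [[0.002, 0, 0], [0, 0, 0], -1],
    [[0.001, 0, 0], [0, 0, 0], -1],
    [[0, 0, 0], [0, 0, 0], -1],
    [[0, 0, 0], [0, 0, 0], -1],
    [[0, 0, 0], [0, 0, 0], -1]
  ]
}}

```text
t: 21.92
ee_pos: [397.7, 236.9, 94.3]
orientation: [-0.045, -3.138, 0.002]
ft_force: [-7.3, 0.3, 1.3]
width: 19.6
grasp_force: 30.0
```

```bash
python3 - <<'E'
from h import *
tip()
view("pics/a10.png",{"scene":(150,180,310,280),"top":(130,120,270,210)})
for n in("top","scene"): covers(n)
E
```

```text
t 21.9167 ee [397.7 236.9  94.3] [-4.500e-02 -3.138e+00  2.000e-03] ft [-7.3  0.3  1.3] w 19.64384971942627
tip local 59.5 22.7 under z 60.9 yaw -1.625826273225853
top cover? 518 [647.5 324.9] [70.3 70.5] circ [647.2 325.8] 36.4 z [60.1 66.1 72.9]
top cover? 1017 [530.8 236.5] [ 73.7 137.8] circ [529.2 234.2] 71.5 z [62.3 68.5 74.7]
scene cover? 986 [534.3 231.9] [ 81.  157.5] circ [535.6 239.8] 79.2 z [65.1 69.  72.5]
scene cover? 527 [649.  321.1] [76.5 78.9] circ [646.3 318.8] 42.5 z [62.7 65.7 71.9]
scene cover? 62 [486.1 337. ] [88.7  6.1] circ [486.2 337. ] 44.3 z [58.6 60.  62.4]
```

```bash
python3 - <<'E'
from h import *
for n in("top","scene"):
    d=np.load(n+".npz");P=d["P"];J=d["im"].astype(int);x,y,z=P[...,0],P[...,1],P[...,2]
    for nm,m in(("cover",(J.min(-1)>150)&(x>535)&(x<592)&(abs(y-236)<28)&(z>50)),("blade",(J.min(-1)>150)&(x>465)&(x<518)&(abs(y-235)<22)&(z>50))):
        q=P[m]; A=np.c_[q[:,:2]-q[:,:2].mean(0),np.ones(len(q))]; print(n,nm,len(q),q[:,:2].mean(0),np.linalg.lstsq(A,q[:,2],rcond=None)[0])
E
```

```text
top cover 407 [563.08772727 236.06343903] [-1.19039087e-02  1.73830620e-02  7.03731410e+01]
top blade 305 [491.67236571 235.74586573] [2.58628923e-02 2.44751051e-03 6.59810186e+01]
scene cover 371 [563.38697771 235.36015111] [3.22812395e-03 4.88876177e-03 7.08705322e+01]
scene blade 313 [491.51068594 235.66409382] [3.53332003e-02 4.36487358e-03 6.70111119e+01]
```

View pics/a10.png

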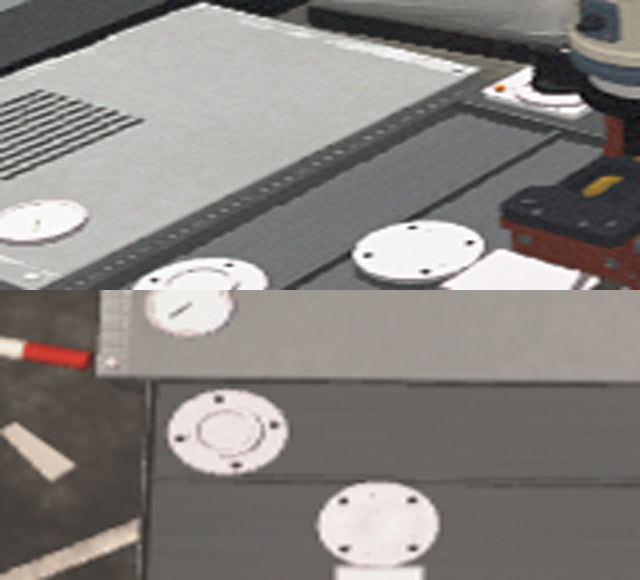

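The view shows cover 2 flat at (378,523) with the blade butting its rim and the tray pushed in about 15 mm. The depth fit shows the turner slipped about 2° tip-up in the grip. I'll set the turner down, re-pull the tray and regrip the turner.

Request:
{"name": "servo_tool", "arguments": {
  "steps": [
    [[-0.022, 0.0006, 0.002], [0, 0, 0], -1],
    [[-0.022, 0.0006, 0.01], [0, 0, 0], -1],
    [[0, 0, 0.03], [0, 1, 0], -1],
    [[0, 0, 0.03], [0, 1, 0], -1],
    [[0.004, -0.025, 0], [0, 0, 1.3], -1],
    [[0.004, -0.036, 0], [0, 0, 1.3], -1],
    [[0.004, -0.036, 0], [0, 0, 1.3], -1],
    [[0.004, -0.036, 0], [0, 0, 1.3], -1]
  ]
}}

```text
t: 22.68
ee_pos: [371.5, 104.4, 167.0]
orientation: [0.101, -3.107, 0.003]
ft_force: [0.7, -0.1, -1.4]
width: 19.9
grasp_force: 30.0
```

Request:
{"name": "servo_tool", "arguments": {
  "steps": [
    [[0.004, -0.036, 0], [0, 0, 1.3], -1],
    [[0.004, -0.036, 0], [0, 0, 1.3], -1],
    [[0.004, -0.036, 0], [0, 0, 1.3], -1],
    [[0.004, -0.036, 0], [0, 0, 1.3], -1],
    [[0.004, -0.036, 0], [0, 0, 1.3], -1],
    [[0.004, -0.036, 0], [0, 0, 1.3], -1],
    [[0.004, -0.036, 0], [0, 0, 1.3], -1],
    [[0.004, -0.036, 0], [0, 0, 1.3], -1]
  ]
}}

```text
t: 23.35
ee_pos: [403.1, -184.6, 166.8]
orientation: [0.379, -3.084, 0.009]
ft_force: [1.1, 0.4, -1.5]
width: 19.6
grasp_force: 30.0
```

Request:
{"name": "servo_tool", "arguments": {
  "steps": [
    [[0.004, -0.036, 0], [0, 0, 1.3], -1],
    [[0.004, -0.03, 0], [0, 0, 1.3], -1],
    [[0.002, -0.015, 0], [0, 0, 0.9], -1],
    [[0, 0, 0], [0, 0, 0], -1],
    [[0, 0, 0], [0, 0, 0], -1],
    [[0, 0, 0], [0, 0, 0], -1],
    [[0, 0, 0], [0, 0, 0], -1],
    [[0, 0, 0], [0, 0, 0], -1]
  ]
}}

```text
t: 24.02
ee_pos: [413.1, -262.3, 166.6]
orientation: [0.474, -3.071, 0.009]
ft_force: [-0.9, 0.3, -1.7]
width: 20.1
grasp_force: 30.0
```

```bash
cat >> h.py <<'E'
def blade(x0,x1,y0,y1,z0):
    for n in("top","scene"):
        c=cam(n); P=depth(c); J=c["im"].astype(int); x,y,z=P[...,0],P[...,1],P[...,2]
        m=(J.min(-1)>165)&(x>x0)&(x<x1)&(y>y0)&(y<y1)&(z>z0)&(z<z0+30); q=P[m]; A=np.c_[q[:,:2]-q[:,:2].mean(0),np.ones(len(q))]
        print(n,len(q),np.round(cv2.minAreaRect(q[:,:2].astype(np.float32))[0],1),np.round(np.linalg.lstsq(A,q[:,2],rcond=None)[0],3))
E
python3 - <<'E'
from h import *
tip(); e=sensors.get_obs()["ee_pos"]; blade(e[0]+30,e[0]+150,e[1]-40,e[1]+90,e[2]-50)
print(sensors.get_obs()["qpos"])
E
```

```text
t 24.0167 ee [ 413.1 -262.3  166.6] [ 0.474 -3.071  0.009] ft [-0.9  0.3 -1.7] w 20.051846546742844
tip local 83.2 -433.0 under z 133.2 yaw 17.548061844589952
top 491 [ 504.5 -231.5] [1.00000e-03 5.00000e-03 1.34668e+02]
scene 169 [ 505.2 -235.7] [2.00000e-03 8.00000e-03 1.35494e+02]
[-0.57291215  0.31620041  1.95392371 -0.03527594  0.89325687 -2.42754418]
```

Request:
{"name": "servo_tool", "arguments": {
  "steps": [
    [[-0.002, 0.001, -0.03], [0, 0, 0], -1],
    [[0, 0, -0.03], [0, 0, 0], -1],
    [[0, 0, -0.03], [0, 0, 0], -1],
    [[0, 0, -0.025], [0, 0, 0], -1],
    [[0, 0, -0.008], [0, 0, 0], -1],
    [[0, 0, 0], [0, 0, 0], -1],
    [[0, 0, 0], [0, 0, 0], -1],
    [[0, 0, 0], [0, 0, 0], -1]
  ]
}}

```text
t: 24.78
ee_pos: [412.2, -262.8, 44.9]
orientation: [0.473, -3.073, 0.012]
ft_force: [-0.1, -0.3, -0.8]
width: 19.7
grasp_force: 30.0
```

Request:
{"name": "servo_tool", "arguments": {
  "steps": [
    [[0, 0, -0.003], [0, 0, 0], -1],
    [[0, 0, -0.003], [0, 0, 0], -1],
    [[0, 0, -0.002], [0, 0, 0], -1],
    [[0, 0, -0.001], [0, 0, 0], -1],
    [[0, 0, -0.001], [0, 0, 0], -1],
    [[0, 0, 0], [0, 0, 0], -1],
    [[0, 0, 0], [0, 0, 0], -1],
    [[0, 0, 0], [0, 0, 0], -1]
  ]
}}

```text
t: 25.45
ee_pos: [411.3, -262.4, 33.6]
orientation: [0.472, -3.071, 0.01]
ft_force: [-1.0, 0.8, -2.2]
width: 19.9
grasp_force: 30.0
```

Request:
{"name": "servo_tool", "arguments": {
  "steps": [
    [[0, 0, 0], [0, 0, 0], -0.1],
    [[0, 0, 0], [0, 0, 0], -0.1],
    [[0, 0, 0], [0, 0, 0], -0.1],
    [[0, 0, 0], [0, 0, 0], -0.1],
    [[0, 0, 0.02], [0, 0, 0], -0.1],
    [[0, 0, 0.03], [0, 0, 0], -0.1],
    [[0, 0, 0.035], [0.6, -1.9, 0], -0.1],
    [[0, 0, 0.035], [0, 0, 0], -0.2]
  ]
}}

```text
t: 26.12
ee_pos: [410.2, -261.7, 154.3]
orientation: [0.478, -3.105, -0.002]
ft_force: [0.1, -0.4, -0.5]
width: 36.6
grasp_force: 0.0
```

Request:
{"name": "servo_tool", "arguments": {
  "steps": [
    [[0.002, 0.028, 0.015], [0, 0, -6.85], -0.27],
    [[0.002, 0.028, 0.015], [0, 0, -6.85], -0.27],
    [[0.002, 0.03, 0], [0, 0, -6.85], -0.27],
    [[0.002, 0.03, 0], [0, 0, -6.85], -0.27],
    [[0.002, 0.03, 0], [0, 0, -6.85], -0.27],
    [[0.002, 0.03, 0], [0, 0, -6.85], -0.27],
    [[0.002, 0.03, 0], [0, 0, -6.85], -0.27],
    [[0.002, 0.03, 0], [0, 0, -6.85], -0.27]
  ]
}}

```text
t: 26.78
ee_pos: [427.0, -27.9, 183.8]
orientation: [0.997, 2.979, -0.001]
ft_force: [0.4, -0.7, 0.5]
width: 32.3
grasp_force: 0.0
```

Request:
{"name": "servo_tool", "arguments": {
  "steps": [
    [[0.002, 0.03, 0], [0, 0, -6.85], -0.27],
    [[0.002, 0.03, 0], [0, 0, -6.85], -0.27],
    [[0.002, 0.03, 0], [0, 0, -6.85], -0.27],
    [[0.002, 0.03, 0], [0, 0, -6.85], -0.27],
    [[0.002, 0.03, 0], [0, 0, -6.85], -0.27],
    [[0.002, 0.03, 0], [0, 0, -6.85], -0.27],
    [[0.002, 0.03, 0], [0, 0, -6.85], -0.27],
    [[0.003, 0.03, 0], [0, 0, -6.85], -0.27]
  ]
}}

```text
t: 27.45
ee_pos: [443.7, 209.0, 183.7]
orientation: [-2.241, -2.2, 0.001]
ft_force: [0.3, -0.3, -0.0]
width: 31.8
grasp_force: 0.0
```

```bash
python3 - <<'E'
from h import *
tip()
for n in("top","scene"):
    c=cam(n); P=depth(c); J=c["im"]; np.savez(n+".npz",P=P,im=J); covers(n); x,y,z=P[...,0],P[...,1],P[...,2]
    m=(z>46)&(z<64)&(x>405)&(x<460)&(y>120)&(y<300); q=P[m]; print(n,"bar",len(q),cv2.minAreaRect(q[:,:2].astype(np.float32)),np.median(q,0), np.percentile(q[:,1],[2,98]))
    m=(z>-3)&(z<15)&(J.astype(int).min(-1)>165)&(x>430)&(x<570)&(y<-180)&(y>-290);q=P[m];print("turner",cv2.minAreaRect(q[:,:2].astype(np.float32)))
E
```

```text
t 27.45 ee [443.7 209.  183.7] [-2.241e+00 -2.200e+00  1.000e-03] ft [ 0.3 -0.3 -0. ] w 31.8432638159583
tip local -25.4 126.0 under z 150.3 yaw 88.94651003080139
top cover? 514 [647.8 325.4] [70.  70.7] circ [647.3 325.7] 36.8 z [60.8 66.3 73.5]
top cover? 396 [573.1 232.9] [71.9 54.2] circ [565.3 234.6] 36.3 z [65.8 70.9 75.2]
top bar 112 ((450.9214172363281, 182.65081787109375), (71.1268310546875, 19.265037536621094), 88.39242553710938) [446.28354335 179.63228399  53.91666239] [150.49395254 215.80549894]
turner ((502.07733154296875, -231.907958984375), (70.63160705566406, 52.33538055419922), 16.715578079223633)
scene cover? 91 [478.2 135.2] [178.8   7.6] circ [477.4 135.2] 89.4 z [58.4 59.9 61.3]
scene cover? 503 [570.1 225.8] [73.7 88.9] circ [567.7 224.2] 44.9 z [67.9 70.9 73. ]
scene cover? 533 [649.1 321.4] [73.1 82.5] circ [647.5 320.5] 42.6 z [61.5 65.6 71.6]
scene bar 292 ((448.423828125, 215.62191772460938), (138.3818359375, 22.89066505432129), 88.5097427368164) [441.97339584 219.21328025  54.83551658] [151.38343958 282.56651841]
turner ((502.006591796875, -235.2467041015625), (71.79803466796875, 59.89090347290039), 16.756855010986328)
```

Request:
{"name": "servo_tool", "arguments": {
  "steps": [
    [[0.0018, 0.002, -0.02], [0, 0, -1], -0.27],
    [[0, 0, -0.035], [0, 0, 0], -0.27],
    [[0, 0, -0.035], [0, 0, 0], -0.27],
    [[0, 0, -0.03], [0, 0, 0], -0.27],
    [[0, 0, -0.018], [0, 0, 0], -0.27],
    [[0, 0, -0.01], [0, 0, 0], -0.27],
    [[0, 0, 0], [0, 0, 0], -0.27],
    [[0, 0, 0], [0, 0, 0], -0.27]
  ]
}}

```text
t: 28.22
ee_pos: [445.9, 209.2, 35.8]
orientation: [-2.254, -2.187, 0.002]
ft_force: [-0.4, 0.4, -0.3]
width: 32.2
grasp_force: 0.0
```

Request:
{"name": "servo_tool", "arguments": {
  "steps": [
    [[0, 0, 0], [0, 0, 0], -1],
    [[0, 0, 0], [0, 0, 0], -1],
    [[0, 0, 0], [0, 0, 0], -1],
    [[0, 0, 0], [0, 0, 0], -1],
    [[-0.004, 0.0002, 0], [0, 0, 0], -1],
    [[-0.004, 0.0002, 0], [0, 0, 0], -1],
    [[-0.004, 0.0002, 0], [0, 0, 0], -1],
    [[0, 0, 0], [0, 0, 0], -1]
  ]
}}

```text
t: 28.88
ee_pos: [435.4, 210.1, 36.5]
orientation: [2.253, 2.187, 0.004]
ft_force: [4.4, -5.7, 0.6]
width: 10.1
grasp_force: 30.0
```

Request:
{"name": "servo_tool", "arguments": {
  "steps": [
    [[-0.002, 0.0001, 0], [0, 0, 0], -1],
    [[-0.002, 0.0001, 0], [0, 0, 0], -1],
    [[-0.002, 0, 0], [0, 0, 0], -1],
    [[-0.002, 0, 0], [0, 0, 0], -1],
    [[-0.001, 0, 0], [0, 0, 0], -1],
    [[0, 0, 0], [0, 0, 0], -1],
    [[0, 0, 0], [0, 0, 0], -1],
    [[0, 0, 0], [0, 0, 0], -1]
  ]
}}

```text
t: 29.55
ee_pos: [429.9, 210.5, 36.6]
orientation: [2.25, 2.186, 0.012]
ft_force: [16.4, -12.3, -9.1]
width: 10.1
grasp_force: 30.0
```

Request:
{"name": "servo_tool", "arguments": {
  "steps": [
    [[0.002, 0, 0], [0, 0, 0], -1],
    [[0, 0, 0], [0, 0, 0], -0.27],
    [[0, 0, 0], [0, 0, 0], -0.27],
    [[0, 0, 0], [0, 0, 0], -0.27],
    [[0, 0, 0.02], [0, 0, 0], -0.27],
    [[0, 0, 0.03], [0, 0, 0], -0.27],
    [[0, 0, 0.03], [0, 0, 0], -0.2],
    [[0, 0, 0.035], [0, 0, 0], -0.1]
  ]
}}

```text
t: 30.22
ee_pos: [425.4, 210.0, 151.0]
orientation: [-2.253, -2.187, 0.005]
ft_force: [0.8, 0.4, -0.1]
width: 38.5
grasp_force: 0.0
```

Request:
{"name": "servo_tool", "arguments": {
  "steps": [
    [[0, -0.028, 0.015], [0, 0, 6.9], -0.1],
    [[0, -0.028, 0.015], [0, 0, 6.9], -0.1],
    [[-0.001, -0.03, 0], [0, 0, 6.9], -0.1],
    [[-0.001, -0.03, 0], [0, 0, 6.9], -0.1],
    [[-0.001, -0.03, 0], [0, 0, 6.9], -0.1],
    [[-0.001, -0.03, 0], [0, 0, 6.9], -0.1],
    [[-0.001, -0.03, 0], [0, 0, 6.9], -0.1],
    [[-0.001, -0.03, 0], [0, 0, 6.9], -0.1]
  ]
}}

```text
t: 30.88
ee_pos: [420.5, -21.8, 180.7]
orientation: [-1.004, -2.976, 0.001]
ft_force: [0.8, -0.8, -0.1]
width: 39.4
grasp_force: 0.0
```

Request:
{"name": "servo_tool", "arguments": {
  "steps": [
    [[-0.001, -0.03, 0], [0, 0, 6.9], -0.1],
    [[-0.001, -0.03, 0], [0, 0, 6.9], -0.1],
    [[-0.001, -0.03, 0], [0, 0, 6.9], -0.1],
    [[-0.001, -0.03, 0], [0, 0, 6.9], -0.1],
    [[-0.002, -0.03, 0], [0, 0, 6.9], -0.1],
    [[-0.002, -0.03, 0], [0, 0, 6.9], -0.1],
    [[-0.002, -0.03, 0], [0, 0, 6.9], -0.1],
    [[-0.001, -0.028, 0], [0, 0, 6.3], -0.1]
  ]
}}

```text
t: 31.55
ee_pos: [409.8, -255.8, 180.6]
orientation: [0.447, -3.11, 0.001]
ft_force: [0.9, -0.6, 0.1]
width: 39.7
grasp_force: 0.0
```

```bash
python3 - <<'E'
from h import *
tip()
for n in("top","scene"):
    c=cam(n); P=depth(c); np.savez(n+".npz",P=P,im=c["im"]); covers(n)
E
```

```text
t 31.55 ee [ 409.8 -255.8  180.6] [ 4.47e-01 -3.11e+00  1.00e-03] ft [ 0.9 -0.6  0.1] w 39.65503409383217
tip local 80.6 -429.2 under z 147.2 yaw 16.359850016754073
top cover? 511 [632.2 326.3] [72.2 70.3] circ [632.5 327. ] 37.1 z [60.2 66.7 73.2]
top cover? 543 [549.8 235.9] [71.  72.1] circ [551.2 236.6] 37.6 z [64.6 70.7 75.6]
scene cover? 191 [466.1 221.9] [317.2   6.7] circ [466.3 221.9] 158.6 z [58.4 59.7 61.5]
scene cover? 526 [554.  227.8] [72.  87.9] circ [553.1 226.2] 44.8 z [68.4 71.  72.9]
scene cover? 543 [633.7 321.7] [72.7 81.9] circ [633.5 321. ] 41.5 z [62.4 65.8 71.8]
```

Request:
{"name": "servo_tool", "arguments": {
  "steps": [
    [[0.0015, -0.0045, -0.02], [0, 0, 0.8], -0.1],
    [[0, 0, -0.03], [0, 0, 0], -0.1],
    [[0, 0, -0.03], [0, 0, 0], -0.1],
    [[0, 0, -0.03], [0, 0, 0], -0.1],
    [[0, 0, -0.022], [0, 0, 0], -0.1],
    [[0, 0, -0.013], [0, 0, 0], -0.1],
    [[0, 0, -0.002], [0, 0, 0], -0.1],
    [[0, 0, 0], [0, 0, 0], -0.1]
  ]
}}

```text
t: 32.32
ee_pos: [411.3, -257.9, 33.0]
orientation: [0.458, -3.106, -0.001]
ft_force: [-0.1, -0.1, -0.2]
width: 39.7
grasp_force: 0.0
```

Request:
{"name": "servo_tool", "arguments": {
  "steps": [
    [[0, 0, 0], [0, 0, 0], -1],
    [[0, 0, 0], [0, 0, 0], -1],
    [[0, 0, 0], [0, 0, 0], -1],
    [[0, 0, 0], [0, 0, 0], -1],
    [[0, 0, 0], [0, 0, 0], -1],
    [[0, 0, 0], [0, 0, 0], -1],
    [[0, 0, 0.02], [0, 0, 0], -1],
    [[0, 0, 0.03], [0, 0, 0], -1]
  ]
}}

```text
t: 32.98
ee_pos: [410.0, -258.0, 82.1]
orientation: [0.458, -3.104, -0.005]
ft_force: [0.1, -0.3, -2.2]
width: 19.8
grasp_force: 30.0
```

Request:
{"name": "servo_tool", "arguments": {
  "steps": [
    [[0, 0, 0.03], [0, 0, 0], -1],
    [[-0.003, -0.0, 0.03], [0, 0, -1.1], -1],
    [[-0.003, 0.036, 0.02], [0, 0, -1.2], -1],
    [[-0.003, 0.036, 0], [0, 0, -1.2], -1],
    [[-0.003, 0.036, 0], [0, 0, -1.2], -1],
    [[-0.003, 0.036, 0], [0, 0, -1.2], -1],
    [[-0.003, 0.036, 0], [0, 0, -1.2], -1],
    [[-0.003, 0.036, 0], [0, 0, -1.2], -1]
  ]
}}

```text
t: 33.65
ee_pos: [390.0, -41.7, 163.6]
orientation: [0.23, -3.133, 0.001]
ft_force: [-0.0, 0.3, -2.2]
width: 20.0
grasp_force: 30.0
```

Request:
{"name": "servo_tool", "arguments": {
  "steps": [
    [[-0.003, 0.036, 0], [0, 0, -1.2], -1],
    [[-0.003, 0.036, 0], [0, 0, -1.2], -1],
    [[-0.003, 0.036, 0], [0, 0, -1.2], -1],
    [[-0.003, 0.036, 0], [0, 0, -1.2], -1],
    [[-0.003, 0.036, 0], [0, 0, -1.2], -1],
    [[-0.003, 0.036, 0], [0, 0, -1.2], -1],
    [[-0.003, 0.036, 0], [0, 0, -1.2], -1],
    [[-0.0, 0.031, 0], [0, 0, -1.2], -1]
  ]
}}

```text
t: 34.32
ee_pos: [368.7, 241.7, 163.5]
orientation: [-0.031, -3.141, 0.002]
ft_force: [-0.1, -0.9, -1.9]
width: 19.9
grasp_force: 30.0
```

```bash
python3 - <<'E'
from h import *
tip()
E
```

```text
t 34.3167 ee [368.7 241.7 163.5] [-3.100e-02 -3.141e+00  2.000e-03] ft [-0.1 -0.9 -1.9] w 19.865569760536815
tip local 30.3 27.8 under z 130.1 yaw -1.113103610146275
```

Request:
{"name": "servo_tool", "arguments": {
  "steps": [
    [[-0.001, -0.0015, -0.01], [0, 0, -0.6], -1],
    [[0, 0, -0.018], [0, 0, 0], -1],
    [[0, 0, -0.018], [0, 0, 0], -1],
    [[0, 0, -0.014], [0, 0, 0], -1],
    [[0, 0, -0.004], [0, 0, 0], -1],
    [[0, 0, 0], [0, 0, 0], -1],
    [[0, 0, 0], [0, 0, 0], -1],
    [[0, 0, 0], [0, 0, 0], -1]
  ]
}}

```text
t: 34.98
ee_pos: [369.5, 238.5, 100.3]
orientation: [0.047, 3.14, -0.001]
ft_force: [0.9, 0.5, -2.1]
width: 19.8
grasp_force: 30.0
```

```bash
python3 - <<'E'
from h import *
tip(); e=sensors.get_obs()["ee_pos"]; blade(e[0]+75,e[0]+124,e[1]-35,e[1]+30,e[2]-42)
for n in("top","scene"):
    c=cam(n); P=depth(c); np.savez(n+".npz",P=P,im=c["im"]); covers(n)
E
```

```text
t 34.9833 ee [369.5 238.5 100.3] [ 4.70e-02  3.14e+00 -1.00e-03] ft [ 0.9  0.5 -2.1] w 19.805506734775207
tip local 31.2 23.3 under z 66.9 yaw -1.7025283386332506
top 340 [468.8 237.4] [-8.0000e-03 -5.0000e-03  6.7422e+01]
scene 362 [468.9 237.7] [-2.0000e-03 -1.3000e-02  6.7932e+01]
top cover? 519 [632.6 327.5] [69.9 72.2] circ [632.4 326.8] 36.7 z [60.3 66.5 73.2]
top cover? 546 [549.  235.4] [70.2 72.6] circ [550.8 236.4] 37.7 z [64.5 70.6 75.1]
top cover? 303 [477.1 237.8] [51.6 41.2] circ [477.1 237.8] 33.0 z [62.2 67.5 72.3]
scene cover? 523 [554.1 227.6] [72.8 88.6] circ [553.3 227.1] 45.1 z [68.4 71.1 73. ]
scene cover? 543 [634.3 321.7] [73.9 81.8] circ [632.9 321.9] 42.3 z [61.9 65.7 71.7]
scene cover? 314 [480.  227.7] [67.3 49.7] circ [475.4 229.5] 36.7 z [60.3 67.6 69.3]
scene cover? 85 [471.1 319.3] [122.3   5.8] circ [470.6 319.4] 61.1 z [58.5 59.8 61.8]
```

Request:
{"name": "servo_tool", "arguments": {
  "steps": [
    [[0, 0.0003, -0.0034], [0, 0, 0], -1],
    [[0, 0, 0], [0, 0, 0], -1],
    [[0.005, -0.0002, 0], [0, 0, 0], -1],
    [[0.005, -0.0001, 0], [0, 0, 0], -1],
    [[0.005, -0.0002, 0], [0, 0, 0], -1],
    [[0.004, -0.0001, 0], [0, 0, 0], -1],
    [[0.003, -0.0001, 0], [0, 0, 0], -1],
    [[0, 0, 0], [0, 0, 0], -1]
  ]
}}

```text
t: 35.85
ee_pos: [391.9, 238.0, 96.2]
orientation: [0.047, 3.141, -0.001]
ft_force: [0.9, -0.2, -2.2]
width: 20.0
grasp_force: 30.0
```

Request:
{"name": "servo_tool", "arguments": {
  "steps": [
    [[0.002, 0, 0], [0, 0, 0], -1],
    [[0.002, 0, 0], [0, 0, 0], -1],
    [[0.002, -0.0001, 0], [0, 0, 0], -1],
    [[0.001, 0, 0], [0, 0, 0], -1],
    [[0, 0, 0], [0, 0, 0], -1],
    [[0, 0, 0], [0, 0, 0], -1],
    [[0, 0, 0], [0, 0, 0], -1],
    [[0, 0, 0], [0, 0, 0], -1]
  ]
}}

```text
t: 36.52
ee_pos: [397.8, 237.7, 96.2]
orientation: [-0.046, -3.141, 0.002]
ft_force: [0.9, 0.6, -2.0]
width: 19.8
grasp_force: 30.0
```

```bash
python3 - <<'E'
from h import *
tip()
for n in("top","scene"):
    c=cam(n); P=depth(c); np.savez(n+".npz",P=P,im=c["im"]); covers(n)
E
```

```text
t 36.5167 ee [397.8 237.7  96.2] [-4.600e-02 -3.141e+00  2.000e-03] ft [ 0.9  0.6 -2. ] w 19.813369837974996
tip local 59.6 23.5 under z 62.8 yaw -1.6878925604718018
top cover? 524 [632.6 326.9] [71.2 71.3] circ [632.6 327.2] 37.0 z [60.1 66.1 73.1]
top cover? 935 [521.7 235.5] [126.4  71.9] circ [520.3 235.2] 65.2 z [59.9 67.6 74.8]
scene cover? 940 [525.1 233.2] [ 83.1 144.6] circ [526.1 237.6] 72.4 z [62.  69.1 72.7]
scene cover? 545 [633.8 322.1] [73.8 80.8] circ [633.7 322.7] 41.7 z [61.8 65.7 72. ]
scene cover? 71 [471.3 321.6] [118.8   5.6] circ [470.3 321.6] 59.4 z [58.5 59.8 61.1]
```

Request:
{"name": "servo_tool", "arguments": {
  "steps": [
    [[0.001, 0, 0], [0, 0, 0], -1],
    [[0, 0, 0.003], [0, 0, 0], -1],
    [[0, 0, 0.004], [0, 0, 0], -1],
    [[0, 0, 0.004], [0, 0, 0], -1],
    [[0.0005, 0, 0.004], [0, 0, 0], -1],
    [[0.0005, 0, 0.004], [0, 0, 0], -1],
    [[0.0005, 0, 0.003], [0, 0, 0], -1],
    [[0, 0, 0], [0, 0, 0], -1]
  ]
}}

```text
t: 37.28
ee_pos: [400.9, 238.0, 119.0]
orientation: [0.047, 3.14, -0.001]
ft_force: [-0.8, -0.2, -2.2]
width: 19.9
grasp_force: 30.0
```

Request:
{"name": "servo_tool", "arguments": {
  "steps": [
    [[0.0015, 0, 0.0045], [0, 0, 0], -1],
    [[0.002, 0, 0.0045], [0, 0, 0], -1],
    [[0.0025, -0.0002, 0.0045], [0, 0, 0], -1],
    [[0.003, -0.0001, 0.0045], [0, 0, 0], -1],
    [[0.003, -0.0001, 0.0045], [0, 0, 0], -1],
    [[0.0035, -0.0001, 0.004], [0, 0, 0], -1],
    [[0, 0, 0], [0, 0, 0], -1],
    [[0, 0, 0], [0, 0, 0], -1]
  ]
}}

```text
t: 37.95
ee_pos: [416.3, 237.3, 145.0]
orientation: [0.047, 3.141, -0.001]
ft_force: [-1.2, -0.2, -1.2]
width: 19.5
grasp_force: 30.0
```

```bash
python3 - <<'E'
from h import *
tip()
for n in("top",):
    c=cam(n); P=depth(c); np.savez(n+".npz",P=P,im=c["im"]); covers(n)
    J=c["im"].astype(int);x,y,z=P[...,0],P[...,1],P[...,2]
    m=(x>525)&(x<620)&(abs(y-236)<45)&(z>72)&(J.min(-1)>110); q=P[m]; print(len(q),q.min(0),q.max(0))
E
```

```text
t 37.95 ee [416.3 237.3 145. ] [ 4.700e-02  3.141e+00 -1.000e-03] ft [-1.2 -0.2 -1.2] w 19.526219545726672
tip local 78.1 23.6 under z 111.6 yaw -1.709339043258144
top cover? 521 [631.9 326.1] [70.7 70.8] circ [632.1 327.3] 36.9 z [60.3 66.1 73.2]
top cover? 68 [573.6 233.2] [63.9 17.8] circ [567.  233.8] 32.0 z [66.4 80.2 89.4]
416 [525.14110057 198.09967071  72.49555418] [581.68151957 269.62527719 122.10206681]
```

Request:
{"name": "servo_tool", "arguments": {
  "steps": [
    [[0.003, 0, 0.003], [0, 0, 0], -1],
    [[0.003, -0.0001, 0.0025], [0, 0, 0], -1],
    [[0.003, -0.0001, 0.002], [0, 0, 0], -1],
    [[0.003, -0.0001, 0.0015], [0, 0, 0], -1],
    [[0.003, -0.0001, 0.001], [0, 0, 0], -1],
    [[0.004, -0.0002, 0.0005], [0, 0, 0], -1],
    [[0.004, -0.0001, 0.0005], [0, 0, 0], -1],
    [[0, 0, 0], [0, 0, 0], -1]
  ]
}}

```text
t: 38.67
ee_pos: [440.0, 236.7, 155.9]
orientation: [0.047, 3.14, -0.001]
ft_force: [0.4, -0.2, -1.5]
width: 19.7
grasp_force: 30.0
```

Request:
{"name": "servo_tool", "arguments": {
  "steps": [
    [[0.005, -0.0002, 0], [0, 0, 0], -1],
    [[0.005, -0.0002, 0], [0, 0, 0], -1],
    [[0.006, -0.0002, 0], [0, 0, 0], -1],
    [[0.007, -0.0002, 0], [0, 0, 0], -1],
    [[0.007, -0.0002, 0], [0, 0, 0], -1],
    [[0, 0, 0], [0, 0, 0], -1],
    [[0, 0, 0], [0, 0, 0], -1],
    [[0, 0, 0], [0, 0, 0], -1]
  ]
}}

```text
t: 39.33
ee_pos: [468.8, 235.4, 155.5]
orientation: [-0.047, -3.141, 0.002]
ft_force: [-0.1, -0.0, -1.3]
width: 19.7
grasp_force: 30.0
```

Request:
{"name": "servo_tool", "arguments": {
  "steps": [
    [[0, 0, 0], [0, 0, 0], -1],
    [[0, 0, 0], [0, 0, 0], -1],
    [[-0.015, 0, 0.01], [0, 0, 0], -1],
    [[-0.03, 0, 0.01], [0, 0, 0], -1],
    [[-0.03, 0, 0.01], [0, 0, 0], -1],
    [[-0.03, 0, 0], [0, 0, 0], -1],
    [[0, 0, 0], [0, 0, 0], -1],
    [[0, 0, 0], [0, 0, 0], -1]
  ]
}}

```text
t: 40.0
ee_pos: [362.8, 235.6, 186.0]
orientation: [0.044, 3.141, -0.001]
ft_force: [-0.2, 0.4, -1.5]
width: 19.7
grasp_force: 30.0
```

```bash
python3 - <<'E'
from h import *
tip()
view("pics/b1.png",{"scene":(150,180,310,280),"top":(130,120,270,210)})
for n in("top","scene"): covers(n)
E
```

```text
t 40.0 ee [362.8 235.6 186. ] [ 4.400e-02  3.141e+00 -1.000e-03] ft [-0.2  0.4 -1.5] w 19.746900473483223
tip local 24.7 20.4 under z 152.6 yaw -1.5969810755698248
top cover? 521 [632.5 326.2] [71.2 70.5] circ [631.9 326.6] 37.0 z [60.2 66.3 72.8]
top cover? 506 [608.3 233.4] [70.8 69.3] circ [608.6 234.1] 36.5 z [63.9 72.8 79.7]
scene cover? 378 [610.1 227.5] [71.9 81.1] circ [607.9 225.6] 42.0 z [63.2 73.9 79.1]
scene cover? 63 [464.1 163.3] [122.3   5.8] circ [464.7 163.3] 61.2 z [58.3 59.8 61.4]
scene cover? 535 [633.7 322.4] [73.9 80.2] circ [633.8 322.2] 41.2 z [62.4 65.8 72. ]
```

View pics/b1.png

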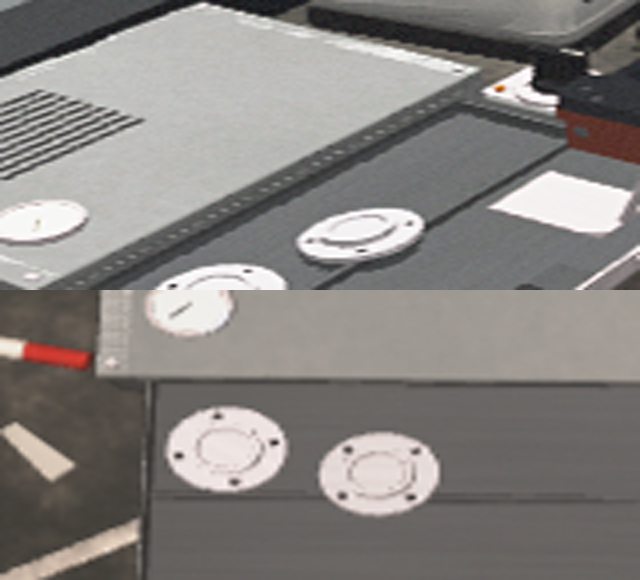

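Cover 2 is turned but leans on the rail, at (379,473) in the top crop, so I'll push it about 25 mm further in with the blade tip.

Request:
{"name": "servo_tool", "arguments": {
  "steps": [
    [[0.013, 0.003, -0.02], [0, 0, 0], -1],
    [[0.013, -0.0004, -0.02], [0, 0, 0], -1],
    [[0.013, -0.0004, -0.02], [0, 0, 0], -1],
    [[0.013, -0.0004, -0.012], [0, 0, 0], -1],
    [[0.009, -0.0003, -0.003], [0, 0, 0], -1],
    [[0, 0, 0], [0, 0, 0], -1],
    [[0, 0, 0], [0, 0, 0], -1],
    [[0, 0, 0], [0, 0, 0], -1]
  ]
}}

```text
t: 40.77
ee_pos: [425.1, 237.1, 111.2]
orientation: [0.047, 3.141, -0.001]
ft_force: [0.0, 0.4, -2.3]
width: 19.8
grasp_force: 30.0
```

```bash
python3 - <<'E'
from h import *
tip(); e=sensors.get_obs()["ee_pos"]; blade(e[0]+75,e[0]+124,e[1]-35,e[1]+30,e[2]-42)
for n in("top",):
    c=cam(n); P=depth(c); np.savez(n+".npz",P=P,im=c["im"]); covers(n)
E
```

```text
t 40.7667 ee [425.1 237.1 111.2] [ 4.700e-02  3.141e+00 -1.000e-03] ft [ 0.   0.4 -2.3] w 19.816629848402453
tip local 86.8 23.7 under z 77.8 yaw -1.7133726603862232
top 346 [524.2 235.6] [ 4.0000e-03 -1.3000e-02  7.8237e+01]
scene 326 [524.5 233.2] [2.0000e-03 1.0000e-03 7.8753e+01]
top cover? 518 [632.8 326.2] [70.6 70.2] circ [633.1 326.5] 36.6 z [60.3 65.7 73.1]
top cover? 505 [607.7 232.8] [71.  69.2] circ [607.8 234. ] 36.5 z [63.9 72.8 80.9]
top cover? 495 [517.7 236.2] [54.1 67.8] circ [518.6 235.1] 41.0 z [73.4 78.5 83.3]
```

Request:
{"name": "servo_tool", "arguments": {
  "steps": [
    [[0, 0, -0.0058], [0, 0, 0], -1],
    [[0.006, -0.0002, 0], [0, 0, 0], -1],
    [[0.006, -0.0002, 0], [0, 0, 0], -1],
    [[0.005, -0.0002, 0], [0, 0, 0], -1],
    [[0.005, -0.0002, 0], [0, 0, 0], -1],
    [[0.005, -0.0001, 0], [0, 0, 0], -1],
    [[0.005, -0.0001, 0], [0, 0, 0], -1],
    [[0, 0, 0], [0, 0, 0], -1]
  ]
}}

```text
t: 41.58
ee_pos: [458.2, 236.1, 104.9]
orientation: [0.047, 3.141, -0.001]
ft_force: [0.4, -0.3, -2.4]
width: 20.3
grasp_force: 30.0
```

```bash
python3 - <<'E'
from h import *
tip(); e=sensors.get_obs()["ee_pos"]; blade(e[0]+75,e[0]+120,e[1]-35,e[1]+30,e[2]-42)
for n in("top","scene"):
    c=cam(n); P=depth(c); J=c["im"].astype(int); x,y,z=P[...,0],P[...,1],P[...,2]
    m=(J.min(-1)>150)&(x>575)&(x<680)&(abs(y-234)<40)&(z>58)&(z<85); q=P[m]; print(n,q[:,:2].max(0),np.percentile(q[:,2],[5,50,95]))
E
```

```text
t 41.5833 ee [458.2 236.1 104.9] [ 4.700e-02  3.141e+00 -1.000e-03] ft [ 0.4 -0.3 -2.4] w 20.31601374289552
tip local 120.0 23.7 under z 71.5 yaw -1.7168885500753805
top 306 [555.2 235.1] [ 1.0000e-02 -3.0000e-03  7.1984e+01]
scene 291 [555.5 232.4] [-1.000e-03 -2.000e-03  7.209e+01]
top [652.73654691 269.36620396] [64.00441586 72.5165335  79.93686405]
scene [658.3805225  268.12083158] [63.87456833 73.40046022 78.82586642]
```

Request:
{"name": "servo_tool", "arguments": {
  "steps": [
    [[0.004, -0.0001, 0], [0, 0, 0], -1],
    [[0.003, -0.0001, 0], [0, 0, 0], -1],
    [[0.003, -0.0001, 0], [0, 0, 0], -1],
    [[0, 0, 0], [0, 0, 0], -1],
    [[0, 0, 0], [0, 0, 0], -1],
    [[0, 0, 0], [0, 0, 0], -1],
    [[0, 0, 0], [0, 0, 0], -1],
    [[0, 0, 0], [0, 0, 0], -1]
  ]
}}

```text
t: 42.45
ee_pos: [466.9, 235.8, 104.9]
orientation: [-0.046, -3.141, 0.001]
ft_force: [-0.0, 0.2, -1.9]
width: 19.7
grasp_force: 30.0
```

```bash
python3 - <<'E'
from h import *
tip()
for n in("top","scene"):
    c=cam(n); P=depth(c); J=c["im"].astype(int); x,y,z=P[...,0],P[...,1],P[...,2]
    m=(J.min(-1)>150)&(x>602)&(x<690)&(abs(y-234)<40)&(z>58)&(z<85); q=P[m]; A=np.c_[q[:,:2]-q[:,:2].mean(0),np.ones(len(q))];print(n,q[:,:2].max(0),np.percentile(q[:,2],[5,50,95]),np.linalg.lstsq(A,q[:,2],rcond=None)[0])
E
```

```text
t 42.45 ee [466.9 235.8 104.9] [-4.600e-02 -3.141e+00  1.000e-03] ft [-0.   0.2 -1.9] w 19.670811321459663
tip local 128.7 23.7 under z 71.5 yaw -1.6881539249921043
top [660.61109493 267.96002305] [65.05358457 72.83676115 79.90987691] [-1.77596763e-01 -2.91011998e-03  7.26781651e+01]
scene [667.04257127 267.77537025] [60.95391864 73.6718908  79.93809739] [-2.20390902e-01 -1.42301645e-02  7.25633711e+01]
```

Request:
{"name": "servo_tool", "arguments": {
  "steps": [
    [[-0.006, 0.0002, 0], [0, 0, 0], -1],
    [[-0.015, 0.0004, 0], [0, 0, 0], -1],
    [[-0.02, 0.0006, 0.003], [0, 0, 0], -1],
    [[-0.02, 0.0006, 0.005], [0, 0, 0], -1],
    [[0, 0, 0], [0, 0, 0], -1],
    [[0, 0, 0], [0, 0, 0], -1],
    [[0, 0, 0], [0, 0, 0], -1],
    [[0, 0, 0], [0, 0, 0], -1]
  ]
}}

```text
t: 43.22
ee_pos: [406.9, 237.9, 113.0]
orientation: [0.047, 3.14, -0.001]
ft_force: [-0.0, 0.2, -1.6]
width: 19.9
grasp_force: 30.0
```

```bash
cat >> h.py <<'E'
def c2():
    for n in("top","scene"):
        c=cam(n); P=depth(c); np.savez(n+".npz",P=P,im=c["im"]); covers(n); J=c["im"].astype(int); x,y,z=P[...,0],P[...,1],P[...,2]
        m=(J.min(-1)>150)&(x>570)&(x<690)&(abs(y-234)<40)&(z>58)&(z<85); q=P[m]; A=np.c_[q[:,:2]-q[:,:2].mean(0),np.ones(len(q))];print(n,q[:,:2].min(0),q[:,:2].max(0),np.percentile(q[:,2],[5,50,95]),np.linalg.lstsq(A,q[:,2],rcond=None)[0])
E
python3 - <<'E'
from h import *
tip();c2()
E
```

```text
t 43.2167 ee [406.9 237.9 113. ] [ 4.70e-02  3.14e+00 -1.00e-03] ft [-0.   0.2 -1.6] w 19.858318112360347
tip local 68.6 23.9 under z 79.6 yaw -1.6990240165589128
top cover? 524 [633.  327.1] [72.2 69.6] circ [632.7 327.2] 36.6 z [60.4 66.1 73.7]
top cover? 512 [625.8 233.9] [70.4 70.2] circ [625.9 233.5] 36.7 z [63.1 71.1 78.2]
top cover? 491 [501.3 236.4] [52.5 68.5] circ [500.6 236.4] 41.4 z [75.4 80.  85. ]
top [590.66559275 198.57846655] [660.99373454 269.06321387] [63.1340303  71.1111497  78.19703791] [-1.12792165e-01 -1.35309572e-02  7.09385378e+01]
scene cover? 391 [628.8 228. ] [73.4 82.6] circ [623.9 225.3] 43.7 z [61.4 71.8 77.4]
scene cover? 458 [507.3 222.2] [77.  90.6] circ [507.4 226.3] 53.9 z [77.7 80.3 82.1]
scene cover? 542 [633.6 322.4] [74.1 79. ] circ [632.5 324.1] 42.4 z [62.6 65.8 71.7]
scene [587.76484354 194.40361853] [667.4469123  267.05656476] [63.18038933 71.80852596 77.40515125] [-1.35596584e-01 -5.52583190e-03  7.11611127e+01]
```

Request:
{"name": "servo_tool", "arguments": {
  "steps": [
    [[0.012, -0.0006, -0.0032], [0, 0, 0], -1],
    [[0.018, -0.0006, 0], [0, 0, 0], -1],
    [[0.018, -0.0005, 0], [0, 0, 0], -1],
    [[0.012, -0.0004, 0], [0, 0, 0], -1],
    [[0.006, -0.0002, 0], [0, 0, 0], -1],
    [[0.004, -0.0001, 0], [0, 0, 0], -1],
    [[0.003, -0.0001, 0], [0, 0, 0], -1],
    [[0.002, 0, 0], [0, 0, 0], -1]
  ]
}}

```text
t: 43.98
ee_pos: [480.7, 234.9, 109.4]
orientation: [-0.046, -3.14, 0.002]
ft_force: [-0.1, 0.4, -1.6]
width: 19.6
grasp_force: 30.0
```

```bash
python3 - <<'E'
from h import *
tip();c2()
E
```

```text
t 43.9833 ee [480.7 234.9 109.4] [-4.60e-02 -3.14e+00  2.00e-03] ft [-0.1  0.4 -1.6] w 19.644536991386524
tip local 142.5 23.2 under z 76.0 yaw -1.6921019764934553
top cover? 515 [632.6 326.2] [72.3 70.3] circ [632.5 326.8] 37.4 z [60.7 66.2 73.2]
top cover? 884 [601.2 233.1] [ 69.8 124.5] circ [601.3 226. ] 64.3 z [61.7 72.4 79.8]
top [570.05207445 197.32157323] [663.67395862 267.56825216] [61.43400622 70.65382706 78.957098  ] [-1.62381456e-01  3.58103676e-03  7.04835366e+01]
scene cover? 717 [604.4 223.8] [128.8  81.7] circ [602.1 230. ] 69.0 z [62.8 75.2 78.3]
scene cover? 545 [634.3 320.9] [73.7 82.1] circ [632.1 319.5] 42.4 z [61.7 65.8 72.2]
scene [570.18333802 194.44582802] [668.38639916 266.98170946] [62.96196495 70.40970255 78.03481679] [-1.76278691e-01 -4.16609965e-02  7.08324343e+01]
```

Request:
{"name": "servo_tool", "arguments": {
  "steps": [
    [[0.002, 0, 0], [0, 0, 0], -1],
    [[0.002, -0.0001, 0], [0, 0, 0], -1],
    [[0.002, -0.0001, 0], [0, 0, 0], -1],
    [[0, 0, 0], [0, 0, 0], -1],
    [[0, 0, 0.003], [0, 0, 0], -1],
    [[-0.015, 0.0004, 0.01], [0, 0, 0], -1],
    [[-0.03, 0.0008, 0.01], [0, 0, 0], -1],
    [[-0.03, 0.0008, 0.01], [0, 0, 0], -1]
  ]
}}

```text
t: 44.75
ee_pos: [411.5, 236.8, 143.0]
orientation: [-0.048, -3.141, 0.001]
ft_force: [-0.3, 0.2, -1.0]
width: 19.8
grasp_force: 30.0
```

```bash
python3 - <<'E'
from h import *
tip();c2()
E
```

```text
t 44.75 ee [411.5 236.8 143. ] [-4.800e-02 -3.141e+00  1.000e-03] ft [-0.3  0.2 -1. ] w 19.80687685735202
tip local 73.3 22.8 under z 109.6 yaw -1.756707563825878
top cover? 519 [631.6 326.7] [70.9 70.8] circ [632.1 326.7] 37.3 z [60.6 66.5 73. ]
top cover? 517 [628.2 232.6] [69.7 72.2] circ [628.3 233.5] 36.7 z [60.3 65.9 72.9]
top [592.86693456 196.80157531] [663.77499094 268.39810021] [60.2639524  65.88590347 72.93979757] [ 3.42625237e-03 -6.75731578e-03  6.62922237e+01]
scene cover? 446 [630. 229.] [72.5 82. ] circ [629.  226.4] 42.0 z [61.3 65.6 71.8]
scene cover? 542 [633.6 322.5] [75.6 78.5] circ [633.4 320.2] 42.3 z [62.2 65.8 72. ]
scene [575.07058402 194.12282149] [670.70189078 266.76886443] [61.29266758 65.56666316 71.81932225] [-6.59861467e-03 -8.63409526e-03  6.63683007e+01]
```

Both covers now lie flat, spigot up. Next I'll return the turner.

Request:
{"name": "servo_tool", "arguments": {
  "steps": [
    [[-0.02, 0, 0.03], [0, 0, 0], -1],
    [[-0.02, -0.02, 0], [0, 0, 1.3], -1],
    [[0.0025, -0.034, 0], [0, 0, 1.3], -1],
    [[0.0025, -0.036, 0], [0, 0, 1.3], -1],
    [[0.0025, -0.036, 0], [0, 0, 1.3], -1],
    [[0.0025, -0.036, 0], [0, 0, 1.3], -1],
    [[0.0025, -0.036, 0], [0, 0, 1.3], -1],
    [[0.0025, -0.036, 0], [0, 0, 1.3], -1]
  ]
}}

```text
t: 45.52
ee_pos: [387.5, 1.1, 173.1]
orientation: [-0.205, 3.134, -0.002]
ft_force: [0.2, 0.3, -1.1]
width: 19.7
grasp_force: 30.0
```

Request:
{"name": "servo_tool", "arguments": {
  "steps": [
    [[0.0025, -0.036, 0], [0, 0, 1.3], -1],
    [[0.0025, -0.036, 0], [0, 0, 1.3], -1],
    [[0.0025, -0.036, 0], [0, 0, 1.3], -1],
    [[0.0025, -0.036, 0], [0, 0, 1.3], -1],
    [[0.0025, -0.036, 0], [0, 0, 1.3], -1],
    [[0.0025, -0.036, 0], [0, 0, 1.3], -1],
    [[0.0025, -0.036, 0], [0, 0, 1.3], -1],
    [[0.002, -0.011, 0], [0, 0, 0.8], -1]
  ]
}}

```text
t: 46.18
ee_pos: [407.6, -265.3, 173.2]
orientation: [-0.47, 3.104, -0.006]
ft_force: [0.8, 0.3, -0.6]
width: 19.7
grasp_force: 30.0
```

Request:
{"name": "servo_tool", "arguments": {
  "steps": [
    [[0, 0, 0], [0, 0, 0], -1],
    [[0, 0, -0.03], [0, 0, 0], -1],
    [[0, 0, -0.03], [0, 0, 0], -1],
    [[0, 0, -0.03], [0, 0, 0], -1],
    [[0, 0, -0.03], [0, 0, 0], -1],
    [[0, 0, 0], [0, 0, 0], -1],
    [[0, 0, 0], [0, 0, 0], -1],
    [[0, 0, 0], [0, 0, 0], -1]
  ]
}}

```text
t: 46.85
ee_pos: [407.2, -260.1, 53.8]
orientation: [-0.473, 3.105, -0.002]
ft_force: [0.8, -0.7, -0.5]
width: 20.1
grasp_force: 30.0
```

```bash
python3 - <<'E'
from h import *
tip(); e=sensors.get_obs()["ee_pos"]; blade(e[0]+30,e[0]+150,e[1]-40,e[1]+90,e[2]-50)
E
```

```text
t 46.85 ee [ 407.2 -260.1   53.8] [-4.730e-01  3.105e+00 -2.000e-03] ft [ 0.8 -0.7 -0.5] w 20.11567175835658
tip local 77.3 -431.4 under z 20.4 yaw 17.33018436438819
top 438 [ 496.6 -230.3] [-1.2000e-02  7.0000e-03  2.0352e+01]
scene 184 [ 496.1 -232.8] [-8.0000e-03  9.0000e-03  2.1624e+01]
```

Request:
{"name": "servo_tool", "arguments": {
  "steps": [
    [[0.004, -0.001, -0.008], [0, 0, 0], -1],
    [[0, 0, -0.006], [0, 0, 0], -1],
    [[0, 0, -0.002], [0, 0, 0], -1],
    [[0, 0, -0.002], [0, 0, 0], -1],
    [[0, 0, -0.001], [0, 0, 0], -1],
    [[0, 0, -0.001], [0, 0, 0], -1],
    [[0, 0, 0], [0, 0, 0], -1],
    [[0, 0, 0], [0, 0, 0], -1]
  ]
}}

```text
t: 47.62
ee_pos: [409.7, -261.3, 33.2]
orientation: [0.473, -3.105, 0.001]
ft_force: [-6.6, -1.9, 9.6]
width: 19.8
grasp_force: 30.0
```

Request:
{"name": "servo_tool", "arguments": {
  "steps": [
    [[0, 0, 0], [0, 0, 0], -0.1],
    [[0, 0, 0], [0, 0, 0], -0.1],
    [[0, 0, 0], [0, 0, 0], -0.1],
    [[0, 0, 0], [0, 0, 0], -0.1],
    [[0, 0, 0.02], [0, 0, 0], -0.1],
    [[0, 0, 0.03], [0, 0, 0], -0.1],
    [[0, 0, 0.035], [0, 0, 0], -0.1],
    [[0, 0, 0.035], [0, 0, 0], -0.2]
  ]
}}

```text
t: 48.28
ee_pos: [409.9, -260.6, 153.4]
orientation: [0.473, -3.104, -0.001]
ft_force: [1.4, 0.1, -0.2]
width: 36.4
grasp_force: 0.0
```

Request:
{"name": "servo_tool", "arguments": {
  "steps": [
    [[0.001, 0.028, 0.015], [0, 0, -6.9], -0.27],
    [[0.001, 0.028, 0.015], [0, 0, -6.9], -0.27],
    [[0.001, 0.03, 0], [0, 0, -6.9], -0.27],
    [[0.001, 0.03, 0], [0, 0, -6.9], -0.27],
    [[0.001, 0.03, 0], [0, 0, -6.9], -0.27],
    [[0.001, 0.03, 0], [0, 0, -6.9], -0.27],
    [[0.001, 0.03, 0], [0, 0, -6.9], -0.27],
    [[0.001, 0.03, 0], [0, 0, -6.9], -0.27]
  ]
}}

```text
t: 48.95
ee_pos: [418.3, -27.5, 182.7]
orientation: [-1.006, -2.976, 0.001]
ft_force: [0.6, -0.3, 0.3]
width: 32.2
grasp_force: 0.0
```

Request:
{"name": "servo_tool", "arguments": {
  "steps": [
    [[0.001, 0.03, 0], [0, 0, -6.9], -0.27],
    [[0.001, 0.03, 0], [0, 0, -6.9], -0.27],
    [[0.001, 0.03, 0], [0, 0, -6.9], -0.27],
    [[0.001, 0.03, 0], [0, 0, -6.9], -0.27],
    [[0.001, 0.03, 0], [0, 0, -6.9], -0.27],
    [[0.001, 0.03, 0], [0, 0, -6.9], -0.27],
    [[0.001, 0.03, 0], [0, 0, -6.9], -0.27],
    [[0.002, 0.03, 0], [0, 0, -6.3], -0.27]
  ]
}}

```text
t: 49.62
ee_pos: [427.0, 207.0, 182.6]
orientation: [-2.233, -2.208, 0.001]
ft_force: [0.2, 0.2, 0.7]
width: 32.0
grasp_force: 0.0
```

```bash
python3 - <<'E'
from h import *
tip()
for n in("top","scene"):
    c=cam(n); P=depth(c); J=c["im"]; np.savez(n+".npz",P=P,im=J); covers(n); x,y,z=P[...,0],P[...,1],P[...,2]
    m=(z>46)&(z<64)&(x>405)&(x<450)&(y>120)&(y<300); q=P[m]; print(n,"bar",np.median(q,0))
    m=(z>-5)&(z<15)&(J.astype(int).min(-1)>165)&(x>430)&(x<570)&(y<-180)&(y>-290);q=P[m];A=np.c_[q[:,:2]-q[:,:2].mean(0),np.ones(len(q))];print("turner",cv2.minAreaRect(q[:,:2].astype(np.float32)),np.linalg.lstsq(A,q[:,2],rcond=None)[0])
E
```

```text
t 49.6167 ee [427.  207.  182.6] [-2.233e+00 -2.208e+00  1.000e-03] ft [0.2 0.2 0.7] w 32.01275908980841
tip local -42.9 123.4 under z 149.2 yaw 89.35075847446615
top cover? 520 [632.2 326.5] [71.4 70.2] circ [633.6 326.8] 37.0 z [60.4 66.2 73. ]
top cover? 510 [628.7 231.8] [70.  70.6] circ [628.5 233.2] 36.4 z [60.5 65.7 72.9]
top bar [431.12217562 177.3447051   54.00735872]
turner ((499.2236633300781, -232.01620483398438), (70.56378173828125, 52.73994827270508), 16.798873901367188) [0.00428743 0.01236592 1.67698707]
scene cover? 87 [462.4 137.4] [177.    6.7] circ [461.1 137.4] 88.5 z [58.6 60.  61.6]
scene cover? 444 [630.1 228.1] [72.9 82.6] circ [629.6 227.4] 41.7 z [61.4 65.6 71.6]
scene cover? 547 [633.7 321.8] [73.3 80.8] circ [632.9 321.4] 41.5 z [62.1 65.7 72. ]
scene bar [428.10895741 225.42655777  54.66050631]
turner ((492.720703125, -241.72474670410156), (61.52880859375, 68.56846618652344), 43.722530364990234) [-0.00297929  0.02230078  2.41452761]
```

Request:
{"name": "servo_tool", "arguments": {
  "steps": [
    [[0.004, 0.003, -0.02], [0, 0, -1.4], -0.27],
    [[0, 0, -0.035], [0, 0, 0], -0.27],
    [[0, 0, -0.035], [0, 0, 0], -0.27],
    [[0, 0, -0.03], [0, 0, 0], -0.27],
    [[0, 0, -0.018], [0, 0, 0], -0.27],
    [[0, 0, -0.01], [0, 0, 0], -0.27],
    [[0, 0, 0], [0, 0, 0], -0.27],
    [[0, 0, 0], [0, 0, 0], -0.27]
  ]
}}

```text
t: 50.38
ee_pos: [431.5, 208.1, 34.8]
orientation: [-2.254, -2.188, 0.002]
ft_force: [0.3, 0.4, -0.3]
width: 31.9
grasp_force: 0.0
```

Request:
{"name": "servo_tool", "arguments": {
  "steps": [
    [[0, 0, 0], [0, 0, 0], -1],
    [[0, 0, 0], [0, 0, 0], -1],
    [[0, 0, 0], [0, 0, 0], -1],
    [[0, 0, 0], [0, 0, 0], -1],
    [[0.003, -0.0001, 0], [0, 0, 0], -1],
    [[0.006, -0.0002, 0], [0, 0, 0], -1],
    [[0.008, -0.0003, 0], [0, 0, 0], -1],
    [[0.01, -0.0003, 0], [0, 0, 0], -1]
  ]
}}

```text
t: 51.05
ee_pos: [456.0, 207.3, 35.5]
orientation: [-2.252, -2.186, 0.007]
ft_force: [-9.7, 0.1, 10.6]
width: 10.1
grasp_force: 30.0
```

Request:
{"name": "servo_tool", "arguments": {
  "steps": [
    [[0.01, -0.0003, 0], [0, 0, 0], -1],
    [[0.01, -0.0003, 0], [0, 0, 0], -1],
    [[0.01, -0.0003, 0], [0, 0, 0], -1],
    [[0.01, -0.0003, 0], [0, 0, 0], -1],
    [[0.01, -0.0004, 0], [0, 0, 0], -1],
    [[0.01, -0.0003, 0], [0, 0, 0], -1],
    [[0.01, -0.0003, 0], [0, 0, 0], -1],
    [[0.01, -0.0003, 0], [0, 0, 0], -1]
  ]
}}

```text
t: 51.72
ee_pos: [536.1, 203.8, 35.5]
orientation: [-2.252, -2.186, 0.009]
ft_force: [-9.8, -6.1, 12.8]
width: 10.0
grasp_force: 30.0
```

Request:
{"name": "servo_tool", "arguments": {
  "steps": [
    [[0.01, -0.0003, 0], [0, 0, 0], -1],
    [[0.01, -0.0003, 0], [0, 0, 0], -1],
    [[0.01, -0.0003, 0], [0, 0, 0], -1],
    [[0.01, -0.0003, 0], [0, 0, 0], -1],
    [[0.01, -0.0004, 0], [0, 0, 0], -1],
    [[0.01, -0.0003, 0], [0, 0, 0], -1],
    [[0.01, -0.0003, 0], [0, 0, 0], -1],
    [[0.01, -0.0003, 0], [0, 0, 0], -1]
  ]
}}

```text
t: 52.38
ee_pos: [616.1, 200.3, 35.5]
orientation: [-2.253, -2.186, 0.011]
ft_force: [-10.1, -9.6, 12.5]
width: 10.4
grasp_force: 30.0
```

Request:
{"name": "servo_tool", "arguments": {
  "steps": [
    [[0.008, -0.0005, 0], [0, 0, 0], -1],
    [[0.007, -0.0005, 0], [0, 0, 0], -1],
    [[0.005, -0.0003, 0], [0, 0, 0], -1],
    [[0.004, -0.0003, 0], [0, 0, 0], -1],
    [[0.003, -0.0002, 0], [0, 0, 0], -1],
    [[0.002, 0, 0], [0, 0, 0], -1],
    [[0, 0, 0], [0, 0, 0], -1],
    [[0, 0, 0], [0, 0, 0], -1]
  ]
}}

```text
t: 53.05
ee_pos: [644.6, 199.1, 35.6]
orientation: [-2.252, -2.186, 0.011]
ft_force: [-10.9, -7.2, 10.3]
width: 10.4
grasp_force: 30.0
```

Request:
{"name": "servo_tool", "arguments": {
  "steps": [
    [[0.001, 0, 0], [0, 0, 0], -1],
    [[0.001, 0, 0], [0, 0, 0], -1],
    [[0.001, 0, 0], [0, 0, 0], -1],
    [[0.001, 0, 0], [0, 0, 0], -1],
    [[0, 0, 0], [0, 0, 0], -1],
    [[0, 0, 0], [0, 0, 0], -1],
    [[0, 0, 0], [0, 0, 0], -1],
    [[0, 0, 0], [0, 0, 0], -1]
  ]
}}

```text
t: 53.72
ee_pos: [644.6, 199.0, 35.5]
orientation: [-2.249, -2.182, 0.021]
ft_force: [-23.0, -7.4, 22.9]
width: 10.4
grasp_force: 30.0
```

Request:
{"name": "servo_tool", "arguments": {
  "steps": [
    [[-0.002, 0, 0], [0, 0, 0], -1],
    [[0, 0, 0], [0, 0, 0], -0.27],
    [[0, 0, 0], [0, 0, 0], -0.27],
    [[0, 0, 0], [0, 0, 0], -0.27],
    [[0, 0, 0.02], [0, 0, 0], -0.27],
    [[0, 0, 0.03], [0, 0, 0], -0.27],
    [[0, 0, 0.035], [0, 0, 0], -0.27],
    [[0, 0, 0.035], [0, 0, 0], -0.27]
  ]
}}

```text
t: 54.38
ee_pos: [649.4, 200.8, 155.7]
orientation: [-2.254, -2.187, 0.001]
ft_force: [0.1, 0.1, 0.1]
width: 31.8
grasp_force: 0.0
```

Request:
{"name": "servo_tool", "arguments": {
  "steps": [
    [[-0.001, -0.017, 0.02], [0, 0, 6.9], -0.1],
    [[-0.001, -0.017, 0.01], [0, 0, 6.9], -0.1],
    [[-0.001, -0.017, 0], [0, 0, 6.9], -0.1],
    [[-0.001, -0.017, 0], [0, 0, 6.9], -0.1],
    [[-0.001, -0.017, 0], [0, 0, 6.9], -0.1],
    [[-0.001, -0.017, 0], [0, 0, 6.9], -0.1],
    [[-0.001, -0.017, 0], [0, 0, 6.9], -0.1],
    [[-0.001, -0.017, 0], [0, 0, 6.9], -0.1]
  ]
}}

```text
t: 55.05
ee_pos: [641.9, 64.0, 185.2]
orientation: [0.975, 2.986, -0.001]
ft_force: [0.2, 0.1, 0.0]
width: 39.2
grasp_force: 0.0
```

Request:
{"name": "servo_tool", "arguments": {
  "steps": [
    [[0, -0.017, 0], [0, 0, 6.9], -0.1],
    [[0, -0.017, 0], [0, 0, 6.9], -0.1],
    [[0, -0.017, 0], [0, 0, 6.9], -0.1],
    [[0, -0.017, 0], [0, 0, 6.9], -0.1],
    [[0, -0.012, 0], [0, 0, 6.9], -0.1],
    [[0, 0, 0], [0, 0, 0], -0.1],
    [[0, 0, 0], [0, 0, 0], -0.1],
    [[0, 0, 0], [0, 0, 0], -0.1]
  ]
}}

```text
t: 55.72
ee_pos: [641.7, -14.7, 184.9]
orientation: [0.061, 3.141, -0.001]
ft_force: [0.5, 0.5, -0.5]
width: 39.3
grasp_force: 0.0
```

```bash
python3 - <<'E'
from h import *
tip(); print(sensors.get_obs()["qpos"])
for n in("top","scene"):
    c=cam(n); Q=depth(c); np.savez(n+".npz",P=Q,im=c["im"]);x,y,z=Q[...,0],Q[...,1],Q[...,2]
    m=(z>85)&(z<120)&(y>-60)&(y<30)&(x>590)&(x<672)&(c["im"].max(-1)<110); q=Q[m]
    if len(q)>5: print(n,"knob",len(q),cv2.minAreaRect(q[:,:2].astype(np.float32)))
    m=(z>44)&(z<64)&(x<655)&(x>610)&(y>80)&(y<340); q=Q[m]; print("bar",len(q),np.median(q,0))
E
```

```text
t 55.7167 ee [641.7 -14.7 184.9] [ 6.100e-02  3.141e+00 -1.000e-03] ft [ 0.5  0.5 -0.5] w 39.33392666827285
tip local 311.3 -222.4 under z 151.5 yaw -2.2315606912313912
[-4.11185428e-02  4.89564488e-01  1.61869147e+00 -7.45380807e-04
  1.03291105e+00 -1.57258519e+00]
top knob 43 ((628.2471313476562, -17.402877807617188), (13.469173431396484, 22.49141502380371), 88.2219467163086)
bar 203 [645.90983557 204.60577628  54.82627408]
scene knob 136 ((646.8345336914062, -10.092071533203125), (73.02236938476562, 29.997272491455078), 28.79633331298828)
bar 240 [641.22121935 212.42805797  54.1992269 ]
```

Request:
{"name": "servo_tool", "arguments": {
  "steps": [
    [[-0.0068, -0.0034, -0.01], [0, 0, 0.4], -0.1],
    [[0, 0, -0.025], [0, 0, 0], -0.1],
    [[0, 0, -0.025], [0, 0, 0], -0.1],
    [[0, 0, -0.025], [0, 0, 0], -0.1],
    [[0, 0, -0.016], [0, 0, 0], -0.1],
    [[0, 0, -0.003], [0, 0, 0], -0.1],
    [[0, 0, 0], [0, 0, 0], -0.1],
    [[0, 0, 0], [0, 0, 0], -0.1]
  ]
}}

```text
t: 56.48
ee_pos: [635.1, -18.1, 81.1]
orientation: [0.045, 3.141, -0.001]
ft_force: [-0.1, 1.1, -0.4]
width: 39.7
grasp_force: 0.0
```

Request:
{"name": "servo_tool", "arguments": {
  "steps": [
    [[0, 0, 0], [0, 0, 0], -1],
    [[0, 0, 0], [0, 0, 0], -1],
    [[0, 0, 0], [0, 0, 0], -1],
    [[0, 0, 0], [0, 0, 0], -1],
    [[0, 0, 0], [0, 0, 0], -1],
    [[0, 0, 0], [0, 0, 0], -1],
    [[0, 0, 0], [0, 0, 0], -1],
    [[0, 0, 0], [0, 0, 0], -1]
  ]
}}

```text
t: 57.15
ee_pos: [635.0, -19.7, 81.4]
orientation: [0.046, 3.14, -0.003]
ft_force: [-0.4, -5.3, 3.0]
width: 13.9
grasp_force: 30.0
```

Request:
{"name": "servo_tool", "arguments": {
  "steps": [
    [[0, -0.0012, 0], [0, 0, 0], -1],
    [[0, 0, 0], [0, 0, -6], -1],
    [[0, 0, 0], [0, 0, -6], -1],
    [[0, 0, 0], [0, 0, -6], -1],
    [[0, 0, 0], [0, 0, -6], -1],
    [[0, 0, 0], [0, 0, -6], -1],
    [[0, 0, 0], [0, 0, -6], -1],
    [[0, 0, 0], [0, 0, -6], -1]
  ]
}}

```text
t: 57.82
ee_pos: [635.0, -19.8, 81.3]
orientation: [1.174, 2.914, -0.001]
ft_force: [-1.3, -1.6, 3.8]
width: 13.9
grasp_force: 30.0
```

Request:
{"name": "servo_tool", "arguments": {
  "steps": [
    [[0, 0, 0], [0, 0, -6], -1],
    [[0, 0, 0], [0, 0, -6], -1],
    [[0, 0, 0], [0, 0, -6], -1],
    [[0, 0, 0], [0, 0, -6], -1],
    [[0, 0, 0], [0, 0, -6], -1],
    [[0, 0, 0], [0, 0, -6], -1],
    [[0, 0, 0], [0, 0, -6], -1],
    [[0, 0, 0], [0, 0, -6], -1]
  ]
}}

```text
t: 58.48
ee_pos: [635.0, -19.9, 81.3]
orientation: [-2.258, -2.184, 0.0]
ft_force: [-0.7, -1.5, 4.8]
width: 13.8
grasp_force: 30.0
```

Request:
{"name": "servo_tool", "arguments": {
  "steps": [
    [[0, 0, 0], [0, 0, 0], -1],
    [[0, 0, 0], [0, 0, 0], -1],
    [[0, 0, 0], [0, 0, 0], -1],
    [[0, 0, 0], [0, 0, 0], -1],
    [[0, 0, 0], [0, 0, 0], -1],
    [[0, 0, 0], [0, 0, 0], -1],
    [[0, 0, 0], [0, 0, 0], -1],
    [[0, 0, 0], [0, 0, 0], -1]
  ]
}}

```text
t: 59.15
ee_pos: [635.0, -19.9, 81.3]
orientation: [-2.248, -2.194, 0.0]
ft_force: [-1.0, 0.9, 5.7]
width: 13.7
grasp_force: 30.0
```

```bash
python3 - <<'E'
from h import *
s=sensors.get_obs(); o=s["orientation"]; print(2*np.degrees(np.arctan2(o[1],o[0]))-90, s["moment"],s["ft_force"])
E
```

```text
-361.3927017845316 [-0.24453202  0.0595582   0.03074074] [-0.95768085  0.91629228  5.67098175]
```

Request:
{"name": "servo_tool", "arguments": {
  "steps": [
    [[0, 0, 0], [0, 0, -0.4], -1],
    [[0, 0, 0], [0, 0, 0], -0.1],
    [[0, 0, 0], [0, 0, 0], -0.1],
    [[0, 0, 0], [0, 0, 0], -0.1],
    [[0, 0, 0.025], [0, 0, 0], -0.1],
    [[0, 0, 0.035], [0, 0, 0], -0.1],
    [[0, 0, 0.035], [0, 0, 0], -0.1],
    [[0, 0, 0.035], [0, 0, 0], -0.1]
  ]
}}

```text
t: 59.82
ee_pos: [634.1, -19.7, 211.5]
orientation: [-2.257, -2.182, 0.002]
ft_force: [1.3, 0.9, -0.3]
width: 39.6
grasp_force: 0.0
```

Request:
{"name": "servo_tool", "arguments": {
  "steps": [
    [[-0.03, -0.02, 0.01], [0, 0, 0], -0.1],
    [[-0.03, -0.02, 0], [0, 0, 0], -0.1],
    [[-0.03, -0.02, 0], [0, 0, 0], -0.1],
    [[-0.03, -0.02, 0], [0, 0, 0], -0.1],
    [[-0.03, -0.02, 0], [0, 0, 0], -0.1],
    [[-0.03, -0.02, 0], [0, 0, 0], -0.1],
    [[0, 0, 0], [0, 0, 0], -0.1],
    [[0, 0, 0], [0, 0, 0], -0.1]
  ]
}}

```text
t: 60.48
ee_pos: [453.5, -140.5, 220.8]
orientation: [-2.261, -2.18, 0.001]
ft_force: [0.6, -0.1, 0.4]
width: 39.6
grasp_force: 0.0
```

```bash
python3 - <<'E'
from h import *
tip(); a=[]
for n in("top","scene"):
    c=cam(n); Q=depth(c); x,y,z=Q[...,0],Q[...,1],Q[...,2]; a.append(c["im"][80:300] if n=="top" else c["im"][130:330])
    m=(z>100)&(z<120)&(y>-60)&(y<30)&(x>590)&(x<672)&(c["im"].max(-1)<110); q=Q[m]
    if len(q)>5: print(n,"knob",len(q),cv2.minAreaRect(q[:,:2].astype(np.float32)))
    m=(z>44)&(z<64)&(x<655)&(x>610)&(y>80)&(y<340); q=Q[m]; print("bar",len(q),np.median(q,0))
cv2.imwrite("pics/end.png",np.vstack(a))
E
```

```text
t 60.4833 ee [ 453.5 -140.5  220.8] [-2.261e+00 -2.180e+00  1.000e-03] ft [ 0.6 -0.1  0.4] w 39.61552884130998
tip local -2.2 -223.1 under z 187.4 yaw 87.88796975344758
top knob 63 ((636.461181640625, -17.647764205932617), (40.28009033203125, 11.585168838500977), 88.0411376953125)
bar 201 [645.79697321 204.45239109  55.06113288]
scene knob 54 ((632.9114990234375, -19.038066864013672), (14.08248233795166, 42.024051666259766), 0.07107137143611908)
bar 239 [641.12655528 211.85977057  54.32665967]
```

View pics/end.png

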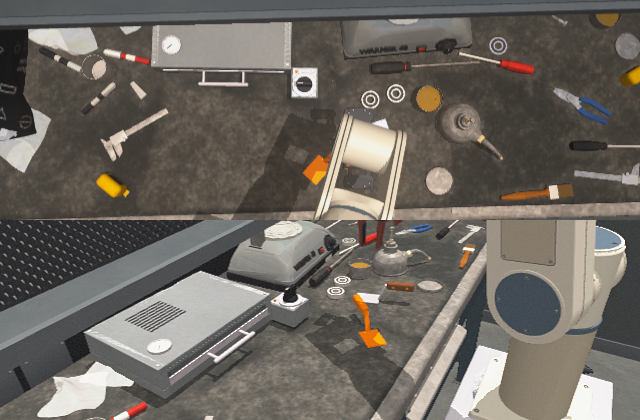

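The tray is home with its bar at (224,83), the knob at (304,83) is turned 90°, and the turner at about (370,298) stands flat on the bench.

```bash
python3 -c "
from workcell import close_job
print(close_job())"
```

```text
the job is handed in; nothing more can be done
None
```

The job is handed in at about 60 s of the 208 s: both covers (two were present) lay flat with spigots up before the tray went in, the turner is flat back on the bench, the tray is home and the timer is wound about 90° clockwise; the tray got pushed in about 15 mm during the second turn, so I pulled it out to its stop again before finishing, and the judge's verdict was not shown.

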